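# Step off two gauge lengths on the stepping board and log them

### The job

First clear the offcuts off the stepping board into the grey tray, then press the counter's green key. Step the gauge end over end along the board, from its first bay to the middle bay and on to the last, tipping it up on its front end and over each time (always one end or the other stays down on the board, never lift it clear or just swing it round flat); let it lie inside each bay's outline and press the yellow key at each of these two landings, with the gauge let go. Press the red key last, and leave the other tools where they are.

Things in the scene. Friction and masses are not known exactly. Their poses are not given: they have to be found in the camera images.
- board: Fixed flat plywood stepping board, 500 x 110 x 6 mm thick, lying on the bench; nothing stands up from it. Origin at the middle of its underside; +x runs along the board in the direction of travel (red arrowheads), z up. Three bays outlined in black, 150 x 60 mm each, centres 170 mm apart along x.
- bay_0 (a point): Centre of the first bay on the board's top face (6 mm over the bench), 170 mm before the middle bay; the gauge starts here.
- bay_1 (a point): Centre of the middle bay on the board's top face.
- bay_2 (a point): Centre of the last bay on the board's top face, 170 mm past the middle bay.
- gauge: Loose wooden square bar 130 x 40 x 40 mm, 0.3 kg; origin at its centre, x toward the red end, z out of the brass-striped face. Starts in the first bay, stripe up, red end foremost. Stands on either flat end and rights itself if under 15 degrees off upright. Tipped up over its front end, then on over the next edge, it has gone 170 mm and lies stripe down in the middle bay, stripe up in the last.
- red_end (a point): Centre of the gauge's red end face, 65 mm from its centre.
- blue_end (a point): Centre of the gauge's blue end face, 65 mm from its centre.
- offcut_a: Red-brown wooden offcut, 45 (x) x 90 (y) x 30 (z) mm, loose, lying roughly across the middle or last bay. Origin at the middle of its underside. One to three offcuts are there; absent ones read None.
- offcut_b: Red-brown wooden offcut, 45 (x) x 90 (y) x 30 (z) mm, loose, lying roughly across the middle or last bay. Origin at the middle of its underside. One to three offcuts are there; absent ones read None.
- offcut_c: Red-brown wooden offcut, 45 (x) x 90 (y) x 30 (z) mm, loose, lying roughly across the middle or last bay. Origin at the middle of its underside. One to three offcuts are there; absent ones read None.
- tray: Fixed grey open tray for the offcuts, 180 (x) x 130 (y) x 45 (z) mm outside, walls and floor 5 mm. Origin at the middle of its underside, z up. Three offcuts fit side by side, their 90 mm length across the tray (along its y).
- counter: Fixed grey step counter housing, 190 (x) x 75 (y) x 34 mm high, with a blank window and three round keys, 60 mm apart in a row along x, in an order that varies. Origin at the middle of its underside.
- green_key (a joint): Travel of the green key: 0 up, 0.006 m fully down; it counts as pressed beyond 0.004 m. Spring return, about 5 N fully down.
- green_key_top (a point): Centre of the top of the green push key, 28 mm in diameter; press straight down.
- yellow_key (a joint): Travel of the yellow key: 0 up, 0.006 m fully down; it counts as pressed beyond 0.004 m. Spring return, about 5 N fully down.
- yellow_key_top (a point): Centre of the top of the yellow push key, 28 mm in diameter; press straight down.
- red_key (a joint): Travel of the red key: 0 up, 0.006 m fully down; it counts as pressed beyond 0.004 m. Spring return, about 5 N fully down.
- red_key_top (a point): Centre of the top of the red push key, 28 mm in diameter; press straight down.
- sanding_block: Bystander: cork sanding block 65 x 112 x 36 mm; leave alone. Origin under its centre.
- tape_measure: Bystander: yellow tape measure 33 x 81 x 66 mm; leave alone. Origin under its centre.
- block_plane: Bystander: black block plane 52 x 164 x 51 mm; leave alone. Origin under its centre.

How it is judged (in metres and radians):
On the way, in this order (a step that is already met when the one before it is completed fails the run):
1. every offcut lies in the tray (x of offcut_a in the frame of tray between -0.09 and 0.09 m and y of offcut_a in the frame of tray between -0.065 and 0.065 m and z of each of offcut_a, offcut_b, offcut_c in the frame of tray below 0.06 m and linear speed of each of offcut_a, offcut_b, offcut_c below 0.03 m/s and x of offcut_b in the frame of tray between -0.09 and 0.09 m and y of offcut_b in the frame of tray between -0.065 and 0.065 m and x of offcut_c in the frame of tray between -0.09 and 0.09 m and y of offcut_c in the frame of tray between -0.065 and 0.065 m), for 0.2 s.
2. the green key is pressed while the gauge lies in the first bay (value of joint green_key above 0.004 m and horizontal distance between gauge and bay_0 below 0.08 m).
3. the gauge lies in the middle bay, turned end over end (stripe down, blue end foremost), and is let go (horizontal distance between gauge and bay_1 below 0.022 m and angle between the x axis of gauge and the x axis of board, either way round below 0.2 rad and height (world z) of gauge below 0.036 m and angle between gauge's own z axis and vertical above 2.9 rad and x of blue_end in the frame of board above 0.03 m and linear speed of gauge below 0.02 m/s and contact force between gauge and the fingers below 0.1 N), for 0.2 s.
4. the yellow key is pressed with the gauge in the middle bay (value of joint yellow_key above 0.004 m and horizontal distance between gauge and bay_1 below 0.022 m and angle between the x axis of gauge and the x axis of board, either way round below 0.2 rad and height (world z) of gauge below 0.036 m and angle between gauge's own z axis and vertical above 2.9 rad and x of blue_end in the frame of board above 0.03 m).
5. the gauge lies in the last bay, turned end over end again (stripe up, red end foremost), and is let go (horizontal distance between gauge and bay_2 below 0.022 m and angle between the x axis of gauge and the x axis of board, either way round below 0.2 rad and height (world z) of gauge below 0.036 m and angle between gauge's own z axis and vertical below 0.24 rad and x of red_end in the frame of board above 0.2 m and linear speed of gauge below 0.02 m/s and contact force between gauge and the fingers below 0.1 N), for 0.2 s.
6. the yellow key is pressed with the gauge in the last bay (value of joint yellow_key above 0.004 m and horizontal distance between gauge and bay_2 below 0.022 m and angle between the x axis of gauge and the x axis of board, either way round below 0.2 rad and height (world z) of gauge below 0.036 m and angle between gauge's own z axis and vertical below 0.24 rad and x of red_end in the frame of board above 0.2 m).
7. the red key is pressed with the gauge in the last bay (value of joint red_key above 0.004 m and horizontal distance between gauge and bay_2 below 0.022 m and angle between the x axis of gauge and the x axis of board, either way round below 0.2 rad and height (world z) of gauge below 0.036 m and angle between gauge's own z axis and vertical below 0.24 rad and x of red_end in the frame of board above 0.2 m).
At the end, for the whole second after the job is handed in: The gauge lies in the last bay, centre within 22 mm of the bay's centre and within 0.2 rad of the board's length, stripe up, red end foremost, at rest and released; every offcut lies in the tray; all keys are up (all of step 1 and all of step 5 and value of joint each of green_key, yellow_key, red_key below 0.002 m); the robot touches nothing.
It fails at once if the gauge is lifted clear of the board (both ends' centres more than 60 mm over the bench) (height (world z) of each of red_end, blue_end above 0.06 m).
It fails at once if the green key is pressed when the gauge has left the first bay (value of joint green_key above 0.004 m and horizontal distance between gauge and bay_0 above 0.08 m).
It fails at once if the yellow key is pressed before the gauge has left the first bay (value of joint yellow_key above 0.004 m and horizontal distance between gauge and bay_0 below 0.08 m).
It fails at once if the red key is pressed before the gauge is in the last bay (value of joint red_key above 0.004 m and horizontal distance between gauge and bay_2 above 0.08 m).
It fails at once if the sanding block, tape measure or block plane is moved more than 40 mm (distance of any of sanding_block, tape_measure, block_plane from where it was at the start of the episode above 0.04 m).
Of offcut_a, offcut_b, offcut_c only 1 to 3 are there at a start; the rules pass over those that are not, and their reading is None.
At some moment in a run one of offcut_a, offcut_b, offcut_c may be knocked a few centimetres aside while the robot is not near it.
Once in a run the grip may slacken for a moment while it holds something.
It also fails if it takes over 210 s, if anything falls off the work surface, if the arm or the gripper's body presses on something with over 40 N, if the wrist force passes 120 N, or if a joint passes its speed limit or range.

### The arm

A 6-joint arm with a two-finger parallel gripper is mounted at the origin on the work surface; the furniture and walls round the work are solid. World frame = base frame: x ahead of the robot, y to its left, z up, the work surface at z = 0. Lengths are in mm, angles in rad, forces in N, time in s.
With the tool pointing down it reaches from about 275 to 875 mm from the base axis. Payload 12.5 kg.
Tool frame: the origin (TCP) lies on the front face of the gripper's body, between the roots of the fingers; the fingertips stand 73 mm ahead of it and the grasp point (between the pads) lies 54 mm ahead of it; z points along the fingers, y is the direction in which the jaws open and shut (so a half turn about z gives the same grasp; the last joint's range is limited). The gripper opens to 85 mm and grips with 20 to 120 N. Pads are 22 mm wide; open, the fingers measure 114 mm over their backs; the gripper's body (76 mm by 85 mm) begins 54 mm behind the grasp point. The pads swing forward as they close: fully open they stand 13 mm farther back than shut.
Start: joints at [-1.335, 0.351, 1.652, -0, 1.139, -0.085], TCP at [173.448, -521.92, 303.89] pointing down, gripper open.
Joint ranges: [-2.75, 2.75], [-0.79, 2.1], [0.01, 2.65], [-1.57, 4.71], [0.07, 3.14], [-2.87, 2.87]. Speed limits (rad/s): [2.22, 2.22, 2.79, 3.14, 3.14, 3.14].

### API

Orientations are given as a unit quaternion [w, x, y, z].
In Python, from rig import env, optics gives the robot as it stands. The module is installed in compiled form; this text tells all that it offers.
- The arm moves only by the shell command python3 -m pendant 'ROWS'. ROWS is JSON, a list of rows, each an object with "gripper": the finger opening in mm, from 0 to 85.4; "travel": the shift along the tool's x, y, z in mm, a list of three; "roll": the turn about the tool's z in degrees. A call has 1 to 10 rows; each row is the pose to reach, as a shift and turn from the pose measured when the call began, along the tool's axes at that moment; what a row does not reach only later rows make up. A row lasts 1/10 s, in which the tool goes at most 50 mm and 8.59 degrees, less where a joint would pass 70% of its speed; a pose out of reach is approached as far as the arm can. A call with a gripper value outside its range is refused whole. The fingers move at their own pace and stop on an object; the grip force is fixed at half the most. Time passes only in rows, so rows that repeat a pose let the fingers close. It gives the time, the measured TCP pose, the force and the opening at its end, in the units of the state.
- env.observe(): the state, without advancing time (a new reading comes with each control period).
- optics.capture(name): name is "scene" or "top" or "wrist"; returns (picture, depth): 420x560x3 uint8, blue, green, red; 420x560 float32, mm along the optical axis (not along the pixel's ray), 0 where there is no reading.
- optics.calibration(name): a dict with "intrinsics" (3x3 intrinsics, pixels), "eye" and "orientation" of the camera in the world; the wrist camera has in their place "tool_from_camera" (4x4, takes a point from camera to tool coordinates, whose origin is the TCP and whose axes are the flange's). Camera axes: x right, y up, looking along -z (the intrinsics and any distortion apply to the point x, -y, -z); pixel columns grow to the right and rows downward; lengths in mm; the calibration is good to about 2 mm. The wrist camera is an equidistant fisheye: a pixel r from the principal point sees the ray r / f radians off the axis. A picture is of the moment at which its call begins: read the wrist's pose just before it. calibration takes no time and is no camera call.
- env.sign_off(): hands the job in, once; it reports no verdict.
The state is a dict: "clock": time; "qpos": joint angles; "joint_vel": joint speeds; "tau": joint torques, N m; "eef_pos": TCP position; "ee_rot": TCP orientation; "ft_force": force on the tool from outside, world axes, zero at the start; "wrist_torque": the same for the moment, N m; "finger_gap": finger opening in mm.
Only numpy, scipy, OpenCV 4.12 (cv2) and the standard library are available. Lean on these libraries where they do the work, as an engineer would, in place of code of your own. Each camera call takes 0.05 s, during which the arm holds its last target. There are 200 camera calls.

## Working session

There is one attempt and no reset: what is moved stays moved. The work goes in short steps, Python scripts to look and compute and a shell command to move; the robot and the scene stay as the last step left them, time stands still between calls to the robot, and variables do not carry over. Pictures are saved under pics/ and viewed, about 12 in all and at most 16, crops included, and the job is handed in when it is done.

```bash
mkdir -p pics; cat > h.py <<'E'
from rig import env, optics
import numpy as np, cv2
from scipy.spatial.transform import Rotation as R
def rot(q): return R.from_quat([q[1],q[2],q[3],q[0]]).as_matrix()
E
python3 - <<'E'
from h import *
s=env.observe(); print(s)
for n in("top","scene","wrist"):
    p,d=optics.capture(n); cv2.imwrite(f"pics/{n}0.png",p); np.save(f"{n}0.npy",d)
    c=optics.calibration(n); print(n,c, (d>0).mean())
E
```

```text
{'clock': 0.0, 'qpos': array([-1.33460472e+00,  3.51235578e-01,  1.65243407e+00, -3.92775054e-05,
        1.13908292e+00, -8.45996539e-02]), 'joint_vel': array([-0.00141751,  0.00044482, -0.00189534,  0.00093153,  0.00046919,
        0.00123857]), 'tau': array([-3.39588360e-04, -5.06098044e+01, -2.91403180e+01, -7.17508374e-05,
        4.57179165e-03,  2.33320588e-05]), 'eef_pos': array([ 173.38440994, -521.69480202,  303.35493531]), 'ee_rot': array([-5.76941125e-04,  9.87162695e-01,  1.59716868e-01, -6.16972299e-05]), 'ft_force': array([-0.07585126, -0.65061695, -0.31522918]), 'wrist_torque': array([ 0.01524312, -0.01912347,  0.00092135]), 'finger_gap': 85.28333121731592}
top {'intrinsics': array([[439.84870609,   0.        , 281.33415816],
       [  0.        , 439.84870609, 213.76458059],
       [  0.        ,   0.        ,   1.        ]]), 'eye': array([ 268.60449485,  -21.85385982, 1454.77797447]), 'orientation': array([-0.69518865, -0.071578  ,  0.06574663,  0.71222658])} 0.995969387755102
scene {'intrinsics': array([[475.5834709 ,   0.        , 279.62245195],
       [  0.        , 475.5834709 , 204.00514299],
       [  0.        ,   0.        ,   1.        ]]), 'eye': array([ 53.18718744, 970.42079304, 831.25442713]), 'orientation': array([-0.19246777, -0.10574668,  0.44878857,  0.86623474])} 0.9447789115646259
wrist {'intrinsics': array([[325.1922621 ,   0.        , 277.24247959],
       [  0.        , 325.1922621 , 211.33986133],
       [  0.        ,   0.        ,   1.        ]]), 'tool_from_camera': array([[-2.32550277e-04,  9.56471447e-01,  2.91825835e-01,
         7.41668043e+01],
       [ 9.99999863e-01,  8.56625861e-05,  5.16117524e-04,
         1.04040186e+00],
       [ 4.68653119e-04,  2.91825915e-01, -9.56471336e-01,
        -6.98873100e+01],
       [ 0.00000000e+00,  0.00000000e+00,  0.00000000e+00,
         1.00000000e+00]])} 0.9947236394557823
```

View pics/top0.png

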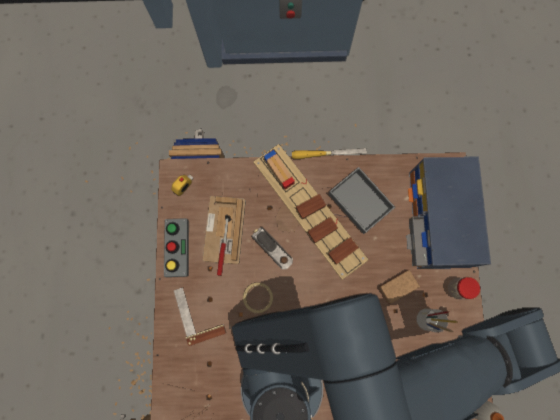

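View pics/scene0.png

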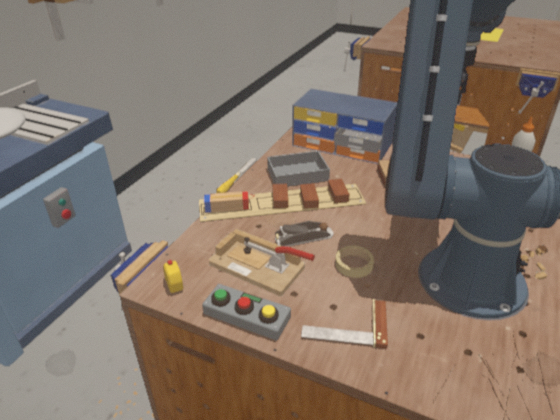

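The top view shows the gauge at (280,170), with three offcuts at (311,206), (323,230) and (343,252). The tray is at (360,200). The counter keys run green (172,228), red (172,247), yellow (172,265). The scene view agrees.

```bash
cat >> h.py <<'E'
def cam(n,s=None):
    c=optics.calibration(n)
    if n=="wrist":
        T=c["tool_from_camera"]; Rw=rot(s["ee_rot"])
        return c["intrinsics"],Rw@T[:3,:3],s["eef_pos"]+Rw@T[:3,3]
    return c["intrinsics"],rot(c["orientation"]),np.array(c["eye"])
def ray(n,uv,s=None):
    K,Rm,e=cam(n,s); uv=np.atleast_2d(uv).astype(float)
    x=(uv[:,0]-K[0,2])/K[0,0]; y=(uv[:,1]-K[1,2])/K[1,1]
    if n=="wrist":
        r=np.hypot(x,y)+1e-12; d=np.c_[x/r*np.sin(r),-y/r*np.sin(r),-np.cos(r)]
    else: d=np.c_[x,-y,-np.ones_like(x)]
    return e,d@Rm.T
def plane(n,uv,z,s=None):
    e,d=ray(n,uv,s); return e+d*((z-e[2])/d[:,2])[:,None]
def tri(n1,p1,n2,p2,s1=None,s2=None):
    e1,d1=ray(n1,p1,s1); e2,d2=ray(n2,p2,s2); a,b=d1[0],d2[0]
    t=np.linalg.lstsq(np.c_[a,-b],e2-e1,rcond=None)[0]
    A,B=e1+t[0]*a,e2+t[1]*b; return (A+B)/2,np.linalg.norm(A-B)
def blobs(m,amin=40):
    m=cv2.morphologyEx(m.astype(np.uint8)*255,cv2.MORPH_OPEN,np.ones((3,3)))
    cs,_=cv2.findContours(m,cv2.RETR_EXTERNAL,cv2.CHAIN_APPROX_NONE)
    return sorted([c for c in cs if cv2.contourArea(c)>amin],key=cv2.contourArea,reverse=True)
E
python3 - <<'E'
from h import *
for n in("top","scene"):
    p=cv2.imread(f"pics/{n}0.png"); h=cv2.cvtColor(p,cv2.COLOR_BGR2HSV); H,S,V=cv2.split(h)
    for nm,pts in dict(top=dict(off=(311,206),off3=(343,252),board=(300,213),table=(320,290),tray=(360,200),g=(172,228),y=(172,265),r=(172,247),ga=(283,172)),scene=dict(off=(310,197),board=(260,210),g=(220,295),y=(268,312),r=(243,304)))[n].items():
        print(n,nm,h[pts[1],pts[0]])
    for nm,m in dict(green=(H>50)&(H<90)&(S>110),yellow=(H>20)&(H<35)&(S>170)&(V>120),red=((H<6)|(H>174))&(S>150)&(V>90)).items():
        for c in blobs(m,25)[:6]:
            (x,y),r=cv2.minEnclosingCircle(c); print(n,nm,round(x,1),round(y,1),round(r,1),cv2.contourArea(c), plane(n,(x,y),45)[0].round(0))
p=cv2.imread("pics/top0.png")
cv2.imwrite("pics/c1.png",cv2.resize(p[135:290,240:410],None,fx=4,fy=3.8 if 0 else 3.8,interpolation=cv2.INTER_CUBIC))
for nm,q in dict(bl=(269.5,151),).items(): pass
E
```

```text
top off [  9 153 115]
top off3 [  9 153 115]
top board [  8 144 101]
top table [ 11  92 133]
top tray [ 23  17 118]
top g [ 66 136 129]
top y [ 25 162 214]
top r [  1 188 172]
top ga [ 16 141 181]
top green 171.2 227.8 4.4 51.5 [509. 346.  45.]
top yellow 308.5 154.5 15.7 143.5 [ 747. -109.   45.]
top yellow 178.7 186.3 6.8 79.0 [648. 325.  45.]
top yellow 420.5 186.5 6.7 38.5 [ 626. -474.   45.]
top red 468.9 287.5 11.2 341.0 [ 295. -598.   45.]
top red 220.5 259.0 15.4 93.5 [404. 185.  45.]
top red 287.5 181.5 5.7 52.5 [655. -36.  45.]
top red 170.9 246.1 4.4 52.0 [449. 346.  45.]
scene off [ 11 141 159]
scene board [ 19  80 206]
scene g [ 62 116 167]
scene y [ 25 154 241]
scene r [  2 179 205]
scene green 220.0 292.5 4.3 29.5 [513. 336.  45.]
scene red 294.0 253.0 18.7 134.5 [416. 141.  45.]
scene red 243.9 302.3 6.1 86.0 [449. 339.  45.]
scene red 66.0 213.5 3.9 32.5 [1068.  255.   45.]
scene red 245.0 196.0 4.5 31.5 [651. -32.  45.]
```

View pics/c1.png

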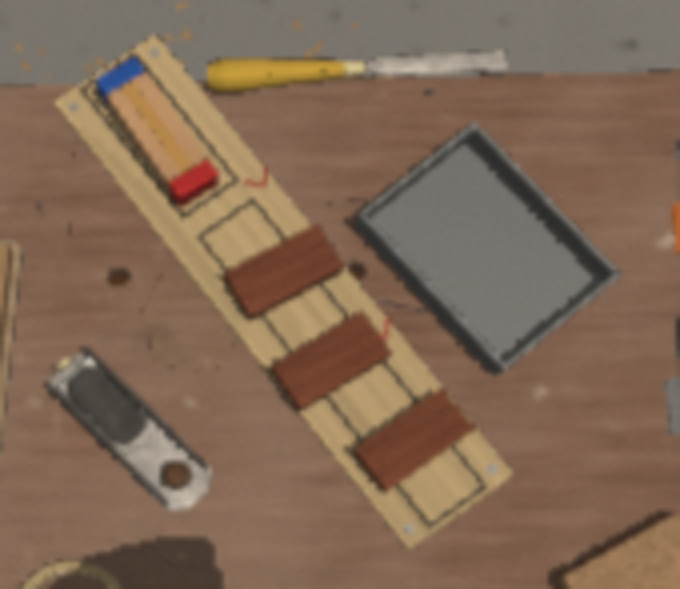

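View pics/wrist0.png

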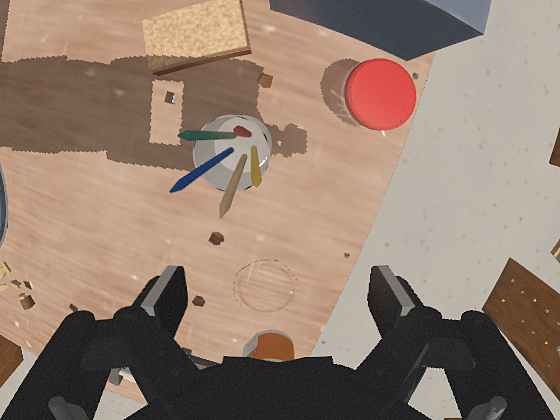

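The enlarged crop shows the board running from the first bay (gauge with the blue end up-left, red end at (193,180)) to the last bay at lower right. The three offcuts are centred at about (284,271), (331,360) and (414,440), and the tray is centred at (485,248). The wrist view at the start shows only bystanders.

```bash
python3 - <<'E'
from h import *
f=lambda L:np.array(L,float)/[4,3.8]+[240,135]
def rep(n,L,z):
    P=plane("top",f(L),z); print(n,"ctr",P.mean(0).round(1),[tuple(q) for q in P[:,:2].round(0)])
    return P
B=rep("board",[(155,37),(57,100),(410,547),(512,472)],6)
u=B[2]+B[3]-B[0]-B[1]; print("board len",np.linalg.norm(u)/2,"yaw",np.degrees(np.arctan2(u[1],u[0])))
T=rep("tray",[(472,127),(353,217),(498,372),(617,270)],45)
u=T[3]-T[0]+T[2]-T[1];print("tray long yaw",np.degrees(np.arctan2(u[1],u[0])),np.linalg.norm(u)/2)
for n,L in dict(A=[(228,270),(320,228),(342,268),(250,314)],B=[(272,368),(362,315),(390,352),(300,407)],C=[(355,448),(447,394),(475,432),(385,488)]).items():
    P=rep(n,L,36); u=P[1]-P[0]+P[2]-P[3]; print(" long yaw",np.degrees(np.arctan2(u[1],u[0])),np.linalg.norm(u)/2)
d=np.load("top0.npy")
K,Rm,e=cam("top")
for n,q in dict(A=(284,271),B=(331,360),C=(414,440),tray=(485,250),gauge=(158,130),board=(245,230)).items():
    uv=f([q])[0]; _,r=ray("top",uv); D=d[int(uv[1]),int(uv[0])]; print(n,(e+r[0]*D).round(1))
for k,a,b in(("green",(171.2,227.8),(220,292.5)),("red",(170.9,246.1),(243.9,302.3)),("gauge red",(287.5,181.5),(245,196))):
    print(k,tri("top",a,"scene",b))
E
```

```text
board ctr [ 566.5 -108.9    6. ] [(np.float64(798.0), np.float64(-10.0)), (np.float64(740.0), np.float64(76.0)), (np.float64(333.0), np.float64(-207.0)), (np.float64(395.0), np.float64(-294.0))]
board len 494.7497501318151 yaw -145.0161218524275
tray ctr [ 587.1 -276.4   45. ] [(np.float64(694.0), np.float64(-272.0)), (np.float64(615.0), np.float64(-170.0)), (np.float64(477.0), np.float64(-281.0)), (np.float64(563.0), np.float64(-383.0))]
tray long yaw -140.52066088406175 174.62687567591078
A ctr [ 571.7 -112.6   36. ] [(np.float64(573.0), np.float64(-66.0)), (np.float64(608.0), np.float64(-143.0)), (np.float64(572.0), np.float64(-160.0)), (np.float64(534.0), np.float64(-82.0))]
 long yaw -64.33531810275173 85.61433919043172
B ctr [ 491.4 -147.2   36. ] [(np.float64(486.0), np.float64(-99.0)), (np.float64(530.0), np.float64(-174.0)), (np.float64(498.0), np.float64(-196.0)), (np.float64(452.0), np.float64(-120.0))]
 long yaw -59.09190441720404 87.66864782959188
C ctr [ 421.  -212.5   36. ] [(np.float64(416.0), np.float64(-163.0)), (np.float64(460.0), np.float64(-240.0)), (np.float64(427.0), np.float64(-261.0)), (np.float64(381.0), np.float64(-186.0))]
 long yaw -59.26111492318696 88.08346689337392
A [ 570.7 -111.7   36.5]
B [ 491.4 -147.    38. ]
C [ 420.8 -210.6   41.1]
tray [ 592.5 -284.     3.3]
gauge [698.6 -10.8  43. ]
board [614.5 -81.9   9.3]
green (array([507.5262326 , 343.62703095,  54.71571025]), np.float64(0.4538367673681504))
red (array([447.5848556 , 343.78745119,  50.42327029]), np.float64(1.7084971038607009))
gauge red (array([654.76296756, -36.82746293,  41.2998583 ]), np.float64(2.378880616112583))
```

```bash
python3 -m pendant '[{"gripper":70,"travel":[416,-243,0],"roll":-103},{"gripper":70,"travel":[416,-243,0],"roll":-103},{"gripper":70,"travel":[416,-243,0],"roll":-103},{"gripper":70,"travel":[416,-243,0],"roll":-103},{"gripper":70,"travel":[416,-243,0],"roll":-103},{"gripper":70,"travel":[416,-243,0],"roll":-103},{"gripper":70,"travel":[416,-243,0],"roll":-103},{"gripper":70,"travel":[416,-243,0],"roll":-103},{"gripper":70,"travel":[416,-243,0],"roll":-103},{"gripper":70,"travel":[416,-243,0],"roll":-103}]'
```

```text
clock: 1.15
eef_pos: [493.0, -157.4, 303.6]
ee_rot: [-0.0, 0.61, 0.792, 0.0]
ft_force: [-0.5, -0.6, -0.1]
finger_gap: 69.7
```

```bash
cat >> h.py <<'E'
def yaw(s):
    X=rot(s["ee_rot"])[:,0]; return np.degrees(np.arctan2(X[1],X[0]))
def to(s,tgt,y=None):
    "shift in tool axes (mm) and roll (deg) to bring TCP to tgt with tool x at yaw y"
    t=rot(s["ee_rot"]).T@(np.array(tgt,float)-s["eef_pos"]); r=None
    if y is not None: r=round(-((y-yaw(s)+180)%360-180),1)
    return t.round(1),r
def brown(p):
    H,S,V=cv2.split(cv2.cvtColor(p,cv2.COLOR_BGR2HSV)); return ((H<13)|(H>175))&(S>125)&(V>40)
def offcuts(s,p,z,n="wrist",amin=800):
    out=[]
    for c in blobs(brown(p),amin):
        P=plane(n,c[:,0,:],z,s)[:,:2].astype(np.float32)
        (x,y),(w,h),a=cv2.minAreaRect(P)
        if w<h: a+=90; w,h=h,w
        out.append((round(x,1),round(y,1),round(w),round(h),round((a+90)%180,1)))
    return out
E
python3 - <<'E'
from h import *
s=env.observe(); p,d=optics.capture("wrist"); cv2.imwrite("pics/w1.png",p); np.save("w1.npy",d)
m=brown(p); cv2.imwrite("pics/w1m.png",np.hstack([p,cv2.merge([m.astype(np.uint8)*255]*3)])[:, :].copy())
v=cv2.resize(np.hstack([p,cv2.merge([m.astype(np.uint8)*255]*3)]),(800,300)); cv2.imwrite("pics/w1v.png",v)
for o in offcuts(s,p,36): print(o)
print(yaw(s))
E
```

```text
(429.1, -206.0, 90, 48, 36.0)
(501.6, -151.2, 72, 43, 32.0)
(651.2, -33.6, 41, 35, 30.5)
104.77583992055538
```

View pics/w1v.png

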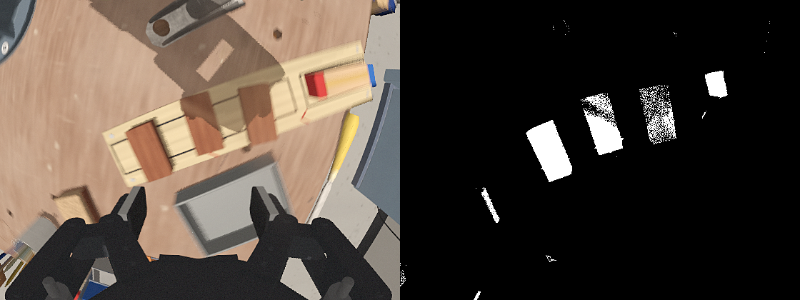

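```bash
sed -i 's/round((a+90)%180,1)/round(a%180,1)/' h.py; python3 - <<'E'
from h import *
s=env.observe(); p=cv2.imread("pics/w1.png"); d=np.load("w1.npy")
for c in blobs(brown(p),800)[:2]:
    m=np.zeros(p.shape[:2],np.uint8); cv2.drawContours(m,[c],-1,1,-1); v,u=np.nonzero(m)
    e,r=ray("wrist",np.c_[u,v],s); K,Rm,_=cam("wrist",s)
    f=-(r@Rm[:,2]); P=e+r*(d[v,u]/f)[:,None]
    print("z pct",np.percentile(P[:,2],[5,25,50,75,95]).round(1))
    t=P[P[:,2]>np.median(P[:,2])-6]; print(t.mean(0).round(1),cv2.minAreaRect(t[:,:2].astype(np.float32)))
pt,_=optics.capture("top"); cv2.imwrite("pics/top1.png",pt)
# wrist fisheye board corners in w1 (full-res from half-scale view x1.4)
for q in [(104,133),(127,186),(362,43),(374,102)]:
    print(q,plane("wrist",np.array(q)*1.4,6,s)[0].round(0))
E
```

```text
z pct [17.2 34.9 35.6 36.2 36.9]
[ 429.1 -204.7   37.2] ((460.3878173828125, -172.6981201171875), (150.78457641601562, 94.42066192626953), 48.35932159423828)
z pct [34.7 35.4 35.9 36.4 37.1]
[ 504.1 -156.2   37.5] ((493.62152099609375, -135.50787353515625), (40.41411590576172, 104.92830657958984), 32.708580017089844)
(104, 133) [ 341. -204.    6.]
(127, 186) [ 399. -290.    6.]
(362, 43) [743.  91.   6.]
(374, 102) [809.  -5.   6.]
```

```bash
python3 - <<'E'
from h import *
s=env.observe(); print(to(s,[427,-207,180],124))
E
```

```text
(array([-31.3, -76.8, 123.4]), np.float64(-19.2))
```

```bash
python3 -m pendant '[{"gripper":72,"travel":[-31,-77,123],"roll":-19},{"gripper":72,"travel":[-31,-77,123],"roll":-19},{"gripper":72,"travel":[-31,-77,123],"roll":-19},{"gripper":72,"travel":[-31,-77,123],"roll":-19},{"gripper":72,"travel":[-31,-77,123],"roll":-19}]'
python3 - <<'E'
from h import *
s=env.observe(); p,d=optics.capture("wrist"); cv2.imwrite("pics/w2.png",p); np.save("w2.npy",d)
for o in offcuts(s,p,36): print(o)
print(yaw(s))
E
```

```text
clock: 1.75
eef_pos: [426.4, -207.4, 180.4]
ee_rot: [-0.001, 0.473, 0.881, 0.001]
ft_force: [0.6, 0.5, 1.1]
finger_gap: 72.0
(423.7, -209.1, 92, 44, 125.1)
(565.8, -114.0, 90, 63, 118.3)
(491.3, -149.2, 92, 52, 121.1)
123.59889228455134
```

View pics/w2.png

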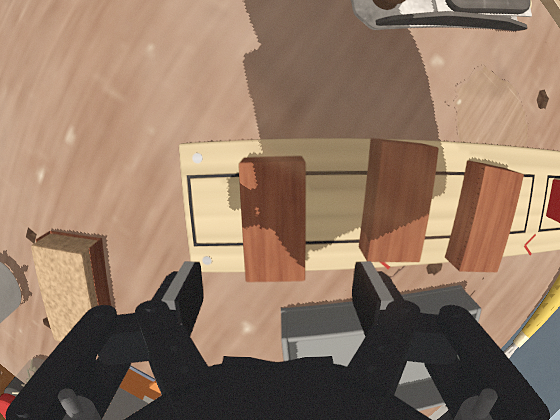

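The wrist view shows offcut C directly below the tool at (273,218), between the fingers. The other two offcuts are at (398,200) and (483,215), and the last bay's outline is on the left.

```bash
python3 -m pendant '[{"gripper":72,"travel":[0,-3,50],"roll":-1},{"gripper":72,"travel":[0,-3,90],"roll":-1},{"gripper":72,"travel":[0,-3,90],"roll":-1},{"gripper":35,"travel":[0,-3,90],"roll":-1},{"gripper":35,"travel":[0,-3,90],"roll":-1},{"gripper":35,"travel":[0,-3,90],"roll":-1},{"gripper":35,"travel":[0,-3,90],"roll":-1},{"gripper":35,"travel":[0,-3,90],"roll":-1},{"gripper":35,"travel":[0,-3,60],"roll":-1},{"gripper":35,"travel":[0,-3,-20],"roll":-1}]'
python3 - <<'E'
from h import *
T=np.array([590,-279]); ang=-140.5
ax=np.array([np.cos(np.radians(ang)),np.sin(np.radians(ang))])
s=env.observe()
for k in(-42,42): print(k,T+k*ax,to(s,[*(T+k*ax),200],129.5))
E
```

```text
clock: 2.8
eef_pos: [424.4, -208.6, 172.6]
ee_rot: [-0.001, 0.464, 0.886, 0.001]
ft_force: [2.0, 0.4, -0.1]
finger_gap: 43.4
-42 [ 622.4082325  -252.28471475] (array([-148.5,  138. ,  -27.5]), np.float64(-4.8))
42 [ 557.5917675  -305.71528525] (array([-155.6,   54.3,  -27.6]), np.float64(-4.8))
```

```bash
python3 -m pendant '[{"gripper":35,"travel":[-156,54,-28],"roll":-5},{"gripper":35,"travel":[-156,54,-28],"roll":-5},{"gripper":35,"travel":[-156,54,-28],"roll":-5},{"gripper":35,"travel":[-156,54,-28],"roll":-5},{"gripper":35,"travel":[-156,54,-28],"roll":-5},{"gripper":35,"travel":[-156,54,-28],"roll":-5}]'
python3 - <<'E'
from h import *
s=env.observe(); p,d=optics.capture("wrist"); cv2.imwrite("pics/w3.png",p); np.save("w3.npy",d)
print(yaw(s))
E
```

```text
clock: 3.4
eef_pos: [557.1, -305.8, 201.7]
ee_rot: [-0.0, 0.425, 0.905, 0.001]
ft_force: [-0.2, 0.4, -1.3]
finger_gap: 43.5
129.65817946189074
```

View pics/w3.png

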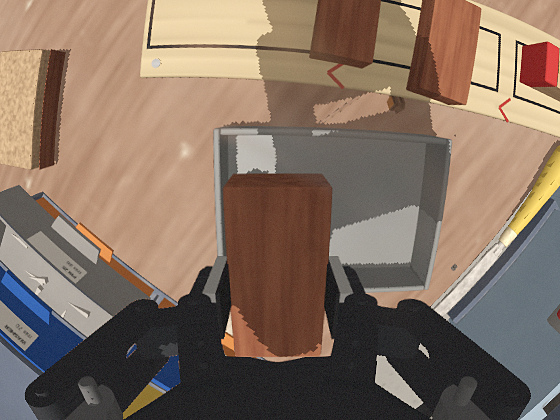

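```bash
python3 - <<'E'
from h import *
s=env.observe()
P=plane("wrist",[(215,129),(450,139),(427,291)],45,s); print(P.round(0))
u=P[1]-P[0]; print(np.linalg.norm(u),np.degrees(np.arctan2(u[1],u[0])),np.linalg.norm(P[2]-P[1]))
T=((P[0]+P[2])/2)[:2]; a=np.arctan2(-u[1],-u[0]); ax=np.array([np.cos(a),np.sin(a)]); print("T",T,np.degrees(a))
for k in(-42,42): print(k,T+k*ax,to(s,[*(T+k*ax),105],np.degrees(a)+270))
E
```

```text
[[ 482. -284.   45.]
 [ 618. -174.   45.]
 [ 700. -275.   45.]]
175.07069004920254 38.866009458915016 130.20836272836806
T [ 590.98377994 -279.06503744] -141.13399054108498
-42 [ 623.68563299 -252.70998465] (array([-2.2, 85.1, 96.4]), np.float64(0.8))
42 [ 558.2819269  -305.42009023] (array([-1. ,  1.1, 96.3]), np.float64(0.8))
```

```bash
python3 -m pendant '[{"gripper":35,"travel":[-1,1,50],"roll":0},{"gripper":35,"travel":[-1,1,95],"roll":0},{"gripper":35,"travel":[-1,1,110],"roll":0},{"gripper":35,"travel":[-1,1,110],"roll":0},{"gripper":52,"travel":[-1,1,110],"roll":0},{"gripper":52,"travel":[-1,1,110],"roll":0},{"gripper":52,"travel":[-1,1,80],"roll":0},{"gripper":52,"travel":[-1,1,30],"roll":0},{"gripper":72,"travel":[-1,1,-20],"roll":0}]'
python3 - <<'E'
from h import *
s=env.observe(); print(to(s,[491,-148,200],121))
E
```

```text
clock: 4.35
eef_pos: [557.7, -305.3, 223.1]
ee_rot: [-0.001, 0.425, 0.905, 0.001]
ft_force: [-0.2, -0.0, 0.7]
finger_gap: 65.0
(array([163.6,  49. ,  23.5]), np.float64(8.7))
```

```bash
python3 -m pendant '[{"gripper":72,"travel":[164,49,35],"roll":9},{"gripper":72,"travel":[164,49,35],"roll":9},{"gripper":72,"travel":[164,49,35],"roll":9},{"gripper":72,"travel":[164,49,35],"roll":9},{"gripper":72,"travel":[164,49,35],"roll":9}]'
cat >look.py <<'E'
from h import *; import sys
s=env.observe(); p,d=optics.capture("wrist"); cv2.imwrite(f"pics/{sys.argv[1]}.png",p)
for o in offcuts(s,p,float(sys.argv[2])): print(o, to(s,[o[0],o[1],90],o[4]))
E
python3 look.py w4 36
```

```text
clock: 4.85
eef_pos: [489.1, -145.1, 188.7]
ee_rot: [-0.002, 0.494, 0.87, 0.001]
ft_force: [-0.2, 0.1, 0.7]
finger_gap: 72.0
(494.7, -146.4, 95, 44, 121.0) (array([-4.4,  4.2, 98.7]), np.float64(-0.2))
(569.9, -110.6, 92, 52, 118.1) (array([-12.1,  87.1,  98.6]), np.float64(2.7))
(650.0, -40.5, 48, 48, 121.6) (array([  7.1, 191.8,  98.6]), np.float64(-0.8))
```

```bash
python3 -m pendant '[{"gripper":72,"travel":[-4,4,50],"roll":0},{"gripper":72,"travel":[-4,4,98],"roll":0},{"gripper":72,"travel":[-4,4,98],"roll":0},{"gripper":35,"travel":[-4,4,98],"roll":0},{"gripper":35,"travel":[-4,4,98],"roll":0},{"gripper":35,"travel":[-4,4,98],"roll":0},{"gripper":35,"travel":[-4,4,98],"roll":0},{"gripper":35,"travel":[-4,4,98],"roll":0},{"gripper":35,"travel":[-4,4,60],"roll":0},{"gripper":35,"travel":[-4,4,-10],"roll":0}]'
python3 - <<'E'
from h import *
s=env.observe(); print(to(s,[623.7,-252.7,190],128.9))
E
```

```text
clock: 5.9
eef_pos: [495.2, -147.9, 180.6]
ee_rot: [-0.002, 0.494, 0.869, 0.001]
ft_force: [0.7, -0.7, -0.3]
finger_gap: 43.5
(array([-155.7,   56.8,   -9.9]), np.float64(-8.1))
```

```bash
python3 -m pendant '[{"gripper":35,"travel":[-156,57,-10],"roll":-8},{"gripper":35,"travel":[-156,57,-10],"roll":-8},{"gripper":35,"travel":[-156,57,-10],"roll":-8},{"gripper":35,"travel":[-156,57,-10],"roll":-8},{"gripper":35,"travel":[-156,57,-10],"roll":-8}]' && python3 look.py w5 66
```

```text
clock: 6.4
eef_pos: [625.2, -254.4, 192.0]
ee_rot: [0.0, 0.433, 0.901, 0.001]
ft_force: [-0.2, 0.5, 0.1]
finger_gap: 43.3
(643.5, -278.2, 143, 68, 129.0) (array([-30. ,  -0.8, 102. ]), np.float64(-0.3))
(560.7, -286.0, 79, 44, 129.1) (array([ 15.7, -70.3, 101.9]), np.float64(-0.4))
(579.0, -130.6, 59, 40, 118.1) (array([125.5,  41.2, 102.1]), np.float64(10.6))
(642.7, -62.3, 45, 34, 121.6) (array([139. , 133.6, 102.2]), np.float64(7.1))
```

Grip held; lower and release.

```bash
python3 -m pendant '[{"gripper":35,"travel":[0,-2,50],"roll":0},{"gripper":35,"travel":[0,-2,90],"roll":0},{"gripper":35,"travel":[0,-2,100],"roll":0},{"gripper":35,"travel":[0,-2,100],"roll":0},{"gripper":52,"travel":[0,-2,100],"roll":0},{"gripper":52,"travel":[0,-2,100],"roll":0},{"gripper":52,"travel":[0,-2,70],"roll":0},{"gripper":52,"travel":[0,-2,20],"roll":0},{"gripper":72,"travel":[0,-2,-10],"roll":0}]'
python3 - <<'E'
from h import *
s=env.observe(); print(to(s,[568,-111,195],119))
E
```

```text
clock: 7.35
eef_pos: [622.9, -254.5, 205.3]
ee_rot: [0.001, 0.433, 0.902, 0.001]
ft_force: [0.9, 0.2, -0.2]
finger_gap: 65.1
(array([146.3,  46.9,  10.2]), np.float64(9.7))
```

```bash
python3 -m pendant '[{"gripper":72,"travel":[146,47,12],"roll":10},{"gripper":72,"travel":[146,47,12],"roll":10},{"gripper":72,"travel":[146,47,12],"roll":10},{"gripper":72,"travel":[146,47,12],"roll":10},{"gripper":72,"travel":[146,47,12],"roll":10}]' && python3 look.py w6 36
```

```text
clock: 7.85
eef_pos: [568.1, -110.2, 194.0]
ee_rot: [0.001, 0.509, 0.861, 0.001]
ft_force: [0.4, -0.6, 0.1]
finger_gap: 71.9
(574.1, -109.4, 91, 44, 117.9) (array([ -2. ,   5.4, 104. ]), np.float64(1.0))
(653.1, -39.6, 47, 34, 121.1) (array([ 21. , 108.2, 104.2]), np.float64(-2.2))
(605.1, -229.4, 48, 47, 38.2) (array([-122.1,  -25.4,  104. ]), np.float64(80.7))
```

```bash
python3 -m pendant '[{"gripper":72,"travel":[-2,5,50],"roll":1},{"gripper":72,"travel":[-2,5,104],"roll":1},{"gripper":72,"travel":[-2,5,104],"roll":1},{"gripper":35,"travel":[-2,5,104],"roll":1},{"gripper":35,"travel":[-2,5,104],"roll":1},{"gripper":35,"travel":[-2,5,104],"roll":1},{"gripper":35,"travel":[-2,5,104],"roll":1},{"gripper":35,"travel":[-2,5,104],"roll":1},{"gripper":35,"travel":[-2,5,60],"roll":1},{"gripper":35,"travel":[-2,5,-10],"roll":1}]'
python3 - <<'E'
from h import *
s=env.observe(); print(to(s,[591,-279,195],38.9))
E
```

```text
clock: 8.9
eef_pos: [573.4, -110.6, 185.2]
ee_rot: [0.001, 0.517, 0.856, 0.001]
ft_force: [0.5, 0.5, -0.4]
finger_gap: 43.5
(array([-157.2,  -62.9,   -9.8]), np.float64(78.9))
```

```bash
python3 -m pendant '[{"gripper":35,"travel":[-157,-63,-10],"roll":79},{"gripper":35,"travel":[-157,-63,-10],"roll":79},{"gripper":35,"travel":[-157,-63,-10],"roll":79},{"gripper":35,"travel":[-157,-63,-10],"roll":79},{"gripper":35,"travel":[-157,-63,-10],"roll":79},{"gripper":35,"travel":[-157,-63,-10],"roll":79},{"gripper":35,"travel":[-157,-63,-10],"roll":79},{"gripper":35,"travel":[-157,-63,-10],"roll":79},{"gripper":35,"travel":[-157,-63,-10],"roll":79},{"gripper":35,"travel":[-157,-63,-10],"roll":79}]' && python3 look.py w7 66
```

```text
clock: 9.9
eef_pos: [591.0, -279.0, 196.6]
ee_rot: [0.001, 0.944, 0.331, 0.001]
ft_force: [0.2, 0.4, -0.1]
finger_gap: 43.4
(572.1, -291.5, 173, 77, 39.5) (array([-22.8,  -2.3, 106.6]), np.float64(-0.9))
(655.3, -419.4, 48, 35, 2.5) (array([-37.6, 149.6, 106.9]), np.float64(36.1))
```

View pics/w7.png

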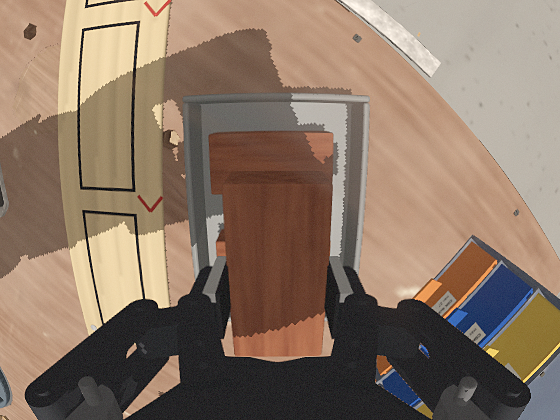

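The picture shows one offcut upright in the tray at (272,160), the second partly hidden, and the third held above it, crosswise and centred.

```bash
python3 -m pendant '[{"gripper":35,"travel":[0,0,40],"roll":0},{"gripper":35,"travel":[0,0,70],"roll":0},{"gripper":35,"travel":[0,0,75],"roll":0},{"gripper":35,"travel":[0,0,75],"roll":0},{"gripper":55,"travel":[0,0,75],"roll":0},{"gripper":60,"travel":[0,0,75],"roll":0},{"gripper":60,"travel":[0,0,40],"roll":0},{"gripper":60,"travel":[0,0,-10],"roll":0},{"gripper":60,"travel":[0,0,-60],"roll":0},{"gripper":60,"travel":[0,0,-100],"roll":0}]'
python3 - <<'E'
from h import *
s=env.observe(); p,d=optics.capture("wrist"); cv2.imwrite("pics/w8.png",p)
pt,_=optics.capture("top"); cv2.imwrite("pics/top2.png",pt)
v=np.hstack([cv2.resize(p,(400,300)),cv2.resize(pt[150:285,160:400],(400,300))]); cv2.imwrite("pics/v8.png",v)
for q,n in (((171.2,227.8),"green"),((170.9,246.1),"red"),((171.5,265),"yellow")): print(n,plane("top",q,46)[0])
print(to(s,[508,344,190]))
E
```

```text
clock: 10.95
eef_pos: [590.8, -279.0, 300.1]
ee_rot: [0.002, 0.943, 0.332, 0.002]
ft_force: [1.0, -0.2, -0.2]
finger_gap: 60.1
green [508.79769625 345.80745395  46.        ]
red [448.96194634 345.26419059  46.        ]
yellow [388.1020398  341.79397478  46.        ]
(array([ 325.6, -537.9,  108.6]), None)
```

View pics/v8.png

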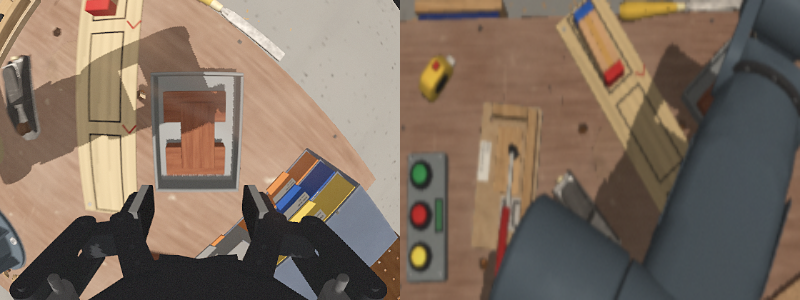

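All three offcuts lie in the tray, two side by side with the third across them, and the board is clear. The order along the counter is green, red, yellow.

```bash
python3 -m pendant '[{"gripper":0,"travel":[326,-538,60],"roll":0},{"gripper":0,"travel":[326,-538,60],"roll":0},{"gripper":0,"travel":[326,-538,60],"roll":0},{"gripper":0,"travel":[326,-538,60],"roll":0},{"gripper":0,"travel":[326,-538,60],"roll":0},{"gripper":0,"travel":[326,-538,60],"roll":0},{"gripper":0,"travel":[326,-538,60],"roll":0},{"gripper":0,"travel":[326,-538,60],"roll":0},{"gripper":0,"travel":[326,-538,60],"roll":0},{"gripper":0,"travel":[326,-538,60],"roll":0}]'
python3 - <<'E'
from h import *
s=env.observe(); print(to(s,[508,344,190],35))
E
```

```text
clock: 12.05
eef_pos: [525.7, 216.7, 250.6]
ee_rot: [0.005, 0.943, 0.333, 0.005]
ft_force: [0.8, 0.3, -0.6]
finger_gap: 0.0
(array([  65.7, -111. ,   59.7]), np.float64(3.9))
```

```bash
python3 -m pendant '[{"gripper":0,"travel":[66,-111,60],"roll":4},{"gripper":0,"travel":[66,-111,60],"roll":4},{"gripper":0,"travel":[66,-111,60],"roll":4},{"gripper":0,"travel":[66,-111,60],"roll":4},{"gripper":0,"travel":[66,-111,60],"roll":4}]'
python3 - <<'E'
from h import *
s=env.observe(); p,d=optics.capture("wrist"); cv2.imwrite("pics/w9.png",p)
K,Rm,e=cam("wrist",s)
H,S,V=cv2.split(cv2.cvtColor(p,cv2.COLOR_BGR2HSV))
for nm,m in dict(green=(H>50)&(H<90)&(S>100),yellow=(H>20)&(H<35)&(S>150)&(V>100),red=((H<6)|(H>174))&(S>150)&(V>90)).items():
    for c in blobs(m,300)[:4]:
        (x,y),r=cv2.minEnclosingCircle(c); D=d[int(y),int(x)]; e,dd=ray("wrist",(x,y),s); f=-(dd@Rm[:,2])
        P=(e+dd*(D/f)[:,None])[0]; print(nm,round(x),round(y),round(r),P.round(1),plane("wrist",(x,y),46,s)[0].round(1),to(s,[P[0],P[1],130]))
E
```

```text
clock: 12.55
eef_pos: [507.7, 344.7, 188.9]
ee_rot: [0.005, 0.954, 0.301, 0.005]
ft_force: [-0.3, 0.3, 0.6]
finger_gap: -0.2
green 275 227 21 [510.1 345.3  56.4] [507.1 343.2  46. ] (array([ 2. ,  0.1, 58.9]), None)
red 229 289 19 [451.8 344.9  55.9] [446.2 342.9  46. ] (array([-45.9, -32.9,  58.3]), None)
```

View pics/w9.png

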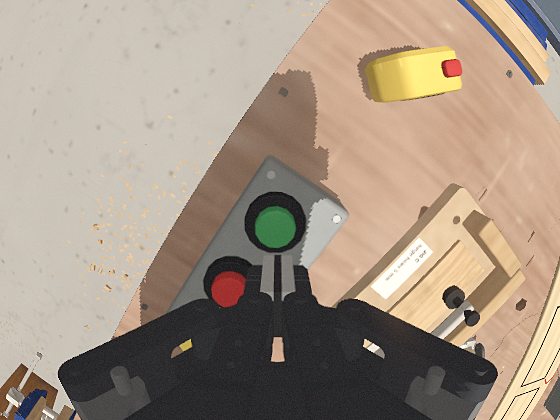

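The green key sits at (275,227) just ahead of the closed fingertips, with its top about 55 mm up.

```bash
python3 -m pendant '[{"gripper":0,"travel":[2,0,40],"roll":0},{"gripper":0,"travel":[2,0,58],"roll":0},{"gripper":0,"travel":[2,0,61],"roll":0},{"gripper":0,"travel":[2,0,63],"roll":0},{"gripper":0,"travel":[2,0,65],"roll":0},{"gripper":0,"travel":[2,0,65],"roll":0}]'
```

```text
clock: 13.2
eef_pos: [511.3, 344.6, 125.9]
ee_rot: [0.005, 0.954, 0.3, 0.006]
ft_force: [0.4, -2.1, 3.5]
finger_gap: -0.1
```

```bash
python3 -m pendant '[{"gripper":0,"travel":[0,0,1.5],"roll":0},{"gripper":0,"travel":[0,0,2.5],"roll":0},{"gripper":0,"travel":[0,0,2.5],"roll":0}]'; python3 -m pendant '[{"gripper":0,"travel":[0,0,0.5],"roll":0},{"gripper":0,"travel":[0,0,0.5],"roll":0}]'
```

```text
clock: 13.5
eef_pos: [511.6, 344.8, 123.7]
ee_rot: [0.004, 0.954, 0.3, 0.007]
ft_force: [0.1, -1.8, 3.8]
finger_gap: -0.2
clock: 13.7
eef_pos: [511.6, 344.8, 123.3]
ee_rot: [0.005, 0.954, 0.3, 0.007]
ft_force: [-0.9, -2.0, 3.7]
finger_gap: 0.0
```

```bash
python3 -m pendant '[{"gripper":0,"travel":[0,0,1],"roll":0},{"gripper":0,"travel":[0,0,2],"roll":0},{"gripper":0,"travel":[0,0,2],"roll":0}]'; python3 -m pendant '[{"gripper":0,"travel":[0,0,1],"roll":0},{"gripper":0,"travel":[0,0,1],"roll":0}]'
```

```text
clock: 14.0
eef_pos: [511.7, 344.8, 122.5]
ee_rot: [0.005, 0.954, 0.3, 0.007]
ft_force: [-5.7, -4.6, 18.1]
finger_gap: 0.2
clock: 14.2
eef_pos: [511.7, 344.8, 122.5]
ee_rot: [0.005, 0.954, 0.3, 0.007]
ft_force: [-5.7, -4.5, 17.5]
finger_gap: 0.5
```

```bash
python3 -m pendant '[{"gripper":0,"travel":[0,0,-40],"roll":0},{"gripper":0,"travel":[0,0,-90],"roll":0},{"gripper":60,"travel":[0,0,-100],"roll":0},{"gripper":60,"travel":[0,0,-100],"roll":0}]'
python3 - <<'E'
from h import *
s=env.observe(); print(to(s,[690,-15,230],35))
E
```

```text
clock: 14.6
eef_pos: [510.6, 345.8, 224.1]
ee_rot: [0.004, 0.954, 0.3, 0.008]
ft_force: [-0.2, -0.1, -0.5]
finger_gap: 28.2
(array([-59.4, 398.5,  -1.6]), np.float64(-0.1))
```

```bash
python3 -m pendant '[{"gripper":60,"travel":[-59,398,-2],"roll":0},{"gripper":60,"travel":[-59,398,-2],"roll":0},{"gripper":60,"travel":[-59,398,-2],"roll":0},{"gripper":60,"travel":[-59,398,-2],"roll":0},{"gripper":60,"travel":[-59,398,-2],"roll":0},{"gripper":60,"travel":[-59,398,-2],"roll":0},{"gripper":60,"travel":[-59,398,-2],"roll":0},{"gripper":60,"travel":[-59,398,-2],"roll":0},{"gripper":60,"travel":[-59,398,-2],"roll":0}]'
python3 - <<'E'
from h import *
s=env.observe(); p,d=optics.capture("wrist"); cv2.imwrite("pics/w10.png",p); np.save("w10.npy",d); np.savez("w10s.npz",**{k:s[k] for k in("eef_pos","ee_rot")})
H,S,V=cv2.split(cv2.cvtColor(p,cv2.COLOR_BGR2HSV))
for nm,m in dict(blue=(H>100)&(H<125)&(S>140)&(V>60),red=((H<5)|(H>175))&(S>170)&(V>90)).items():
    for c in blobs(m,300)[:3]:
        P=plane("wrist",c[:,0,:],46,s)[:,:2].astype(np.float32); print(nm,c[:,0].mean(0),cv2.minAreaRect(P))
E
```

```text
clock: 15.5
eef_pos: [691.0, -19.7, 227.6]
ee_rot: [0.004, 0.955, 0.298, 0.007]
ft_force: [0.3, 0.7, 0.2]
finger_gap: 59.7
```

View pics/w10.png

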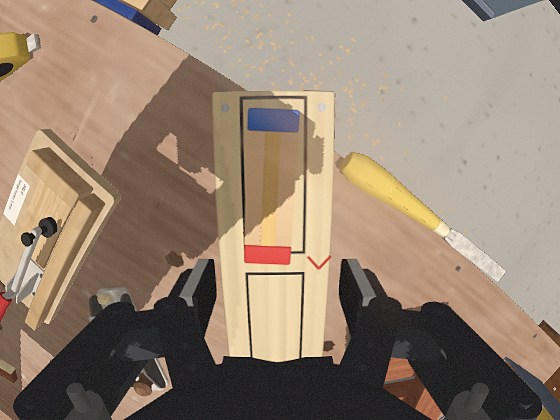

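The gauge lies along the board in its bay, blue end at (273,120) and red end at (267,255). The bay outline corners are at (241,97), (306,98) and (304,252).

```bash
python3 - <<'E'
from h import *
s=dict(np.load("w10s.npz")); p=cv2.imread("pics/w10.png")
h=cv2.cvtColor(p,cv2.COLOR_BGR2HSV); H,S,V=cv2.split(h); print(h[120,273],h[255,267])
for nm,m in dict(blue=(H>100)&(H<130)&(S>100),red=((H<8)|(H>172))&(S>150)).items():
    m=m.copy(); m[:, :220]=0; m[:,330:]=0; m[280:]=0
    for c in blobs(m,100)[:2]:
        P=plane("wrist",c[:,0,:],46,s)[:,:2].astype(np.float32); print(nm,cv2.boundingRect(c),cv2.minAreaRect(P))
Bc=plane("wrist",[(241,97),(306,98),(304,252),(243,251)],6,s); print("bay0",Bc.round(0),Bc.mean(0).round(1))
b=plane("wrist",[(213,92),(335,92),(325,355),(230,355)],6,s); print("board edges",b.round(0))
u=(b[0]+b[1]-b[2]-b[3]); print(np.degrees(np.arctan2(u[1],u[0])))
E
```

```text
[115  79 129] [  1 163 231]
blue (248, 108, 26, 23) ((745.5950927734375, 29.843143463134766), (17.123769760131836, 19.244136810302734), 34.128379821777344)
red (244, 245, 47, 20) ((655.9108276367188, -36.955055236816406), (16.48569107055664, 39.00765609741211), 31.63617515563965)
bay0 [[751.  57.   6.]
 [783.   9.   6.]
 [663. -75.   6.]
 [631. -25.   6.]] [707.2  -8.6   6. ]
board edges [[ 742.   81.    6.]
 [ 803.   -9.    6.]
 [ 570. -176.    6.]
 [ 507.  -84.    6.]]
35.28416531863988
```

```bash
python3 - <<'E'
from h import *
s=env.observe(); print(to(s,[742,16,130],35.2), to(s,[742,16,78],35.2), rot(s["ee_rot"])[:,2])
E
```

```text
(array([60.5,  1. , 98.1]), np.float64(-0.5)) (array([ 59.9,   0.4, 150.1]), np.float64(-0.5)) [ 0.01550124 -0.0027533  -0.99987606]
```

```bash
python3 -m pendant '[{"gripper":62,"travel":[60,1,50],"roll":0},{"gripper":62,"travel":[60,1,100],"roll":0},{"gripper":62,"travel":[60,0,140],"roll":0},{"gripper":62,"travel":[60,0,150],"roll":0},{"gripper":62,"travel":[60,0,150],"roll":0},{"gripper":30,"travel":[60,0,150],"roll":0},{"gripper":30,"travel":[60,0,150],"roll":0},{"gripper":30,"travel":[60,0,150],"roll":0},{"gripper":30,"travel":[60,0,150],"roll":0},{"gripper":30,"travel":[60,0,150],"roll":0}]'
python3 -m pendant '[{"gripper":30,"travel":[-1,0,-4],"roll":0},{"gripper":30,"travel":[-2,0,-8],"roll":0},{"gripper":30,"travel":[-3,0,-12],"roll":0},{"gripper":30,"travel":[-4,0,-15],"roll":0},{"gripper":30,"travel":[-4,0,-15],"roll":0}]'
python3 - <<'E'
from h import *
p,d=optics.capture("wrist"); cv2.imwrite("pics/w11.png",p)
q,_=optics.capture("scene"); cv2.imwrite("pics/s11.png",q)
v=np.hstack([cv2.resize(p,(400,300)),cv2.resize(q[150:240,170:290],(400,300),interpolation=cv2.INTER_CUBIC)]); cv2.imwrite("pics/v11.png",v)
E
```

```text
clock: 16.55
eef_pos: [741.5, 16.8, 77.7]
ee_rot: [0.003, 0.954, 0.298, 0.007]
ft_force: [-0.3, 2.4, 0.2]
finger_gap: 39.4
clock: 17.05
eef_pos: [738.1, 14.3, 93.3]
ee_rot: [0.004, 0.954, 0.298, 0.007]
ft_force: [0.5, 0.4, -3.2]
finger_gap: 39.1
```

View pics/v11.png

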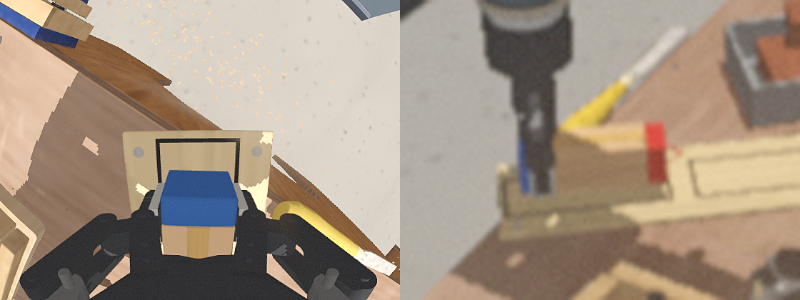

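Wrist force (about −3.2 N, the full weight) shows the gauge came up flat and didn't pivot in the pads. I'll set it down and try with the opening commanded just under the gauge's width.

```bash
python3 -m pendant '[{"gripper":30,"travel":[2,0,8],"roll":0},{"gripper":30,"travel":[4,0,15],"roll":0},{"gripper":30,"travel":[4,0,15],"roll":0},{"gripper":39.5,"travel":[4,0,15],"roll":0},{"gripper":39.5,"travel":[4,0,15],"roll":0},{"gripper":39.5,"travel":[4,0,15],"roll":0},{"gripper":39.5,"travel":[4,0,15],"roll":0}]'
python3 -m pendant '[{"gripper":39.5,"travel":[-1,0,-4],"roll":0},{"gripper":39.5,"travel":[-2,0,-8],"roll":0},{"gripper":39.5,"travel":[-2,0,-8],"roll":0},{"gripper":39.5,"travel":[-2,0,-8],"roll":0}]'
python3 - <<'E'
from h import *
for i in range(4): print(env.observe()["ft_force"].round(1)); optics.capture("wrist")
E
```

```text
clock: 17.85
eef_pos: [741.4, 16.7, 77.6]
ee_rot: [0.003, 0.954, 0.298, 0.007]
ft_force: [-2.2, -0.5, 3.2]
finger_gap: 39.5
clock: 18.25
eef_pos: [739.7, 15.6, 85.5]
ee_rot: [0.003, 0.954, 0.298, 0.007]
ft_force: [-0.8, -0.1, -3.0]
finger_gap: 39.7
[-0.8 -0.1 -3. ]
[ 0.5  0.6 -3.8]
[ 0.1  0.3 -3. ]
[-0.2  0.  -2.5]
```

```bash
python3 -m pendant '[{"gripper":39.8,"travel":[0,0,0],"roll":0},{"gripper":39.8,"travel":[0,0,0],"roll":0},{"gripper":39.8,"travel":[0,0,0],"roll":0}]'; python3 -m pendant '[{"gripper":40.1,"travel":[0,0,0],"roll":0},{"gripper":40.1,"travel":[0,0,0],"roll":0},{"gripper":40.1,"travel":[0,0,0],"roll":0}]';  python3 -m pendant '[{"gripper":40.3,"travel":[0,0,0],"roll":0},{"gripper":40.3,"travel":[0,0,0],"roll":0},{"gripper":40.3,"travel":[0,0,0],"roll":0}]'
```

```text
clock: 18.75
eef_pos: [739.6, 15.6, 85.3]
ee_rot: [0.003, 0.954, 0.298, 0.006]
ft_force: [-1.0, -0.7, -2.2]
finger_gap: 40.0
clock: 19.05
eef_pos: [739.6, 15.6, 85.4]
ee_rot: [0.003, 0.954, 0.298, 0.006]
ft_force: [-0.6, -0.7, -1.8]
finger_gap: 40.1
clock: 19.35
eef_pos: [739.7, 15.6, 85.6]
ee_rot: [0.003, 0.954, 0.298, 0.007]
ft_force: [0.2, -0.7, -0.7]
finger_gap: 40.2
```

```bash
cat > st.py <<'E'
from h import *
F=[]
for i in range(6): s=env.observe(); F.append(s["ft_force"]); p,d=optics.capture("wrist")
F=np.array(F); print("F",F.mean(0).round(2),"gap",round(s["finger_gap"],2),"pos",s["eef_pos"].round(1))
H,S,V=cv2.split(cv2.cvtColor(p,cv2.COLOR_BGR2HSV)); m=(H>100)&(H<130)&(S>110); m[:,:200]=0; m[:,360:]=0
for c in blobs(m,300)[:2]: print("blue",cv2.boundingRect(c),cv2.contourArea(c))
cv2.imwrite("pics/st.png",p)
E
python3 -m pendant '[{"gripper":40.1,"travel":[1,0,4],"roll":0},{"gripper":40.1,"travel":[2,0,8],"roll":0},{"gripper":39.8,"travel":[2,0,8],"roll":0},{"gripper":39.8,"travel":[2,0,8],"roll":0},{"gripper":39.8,"travel":[2,0,8],"roll":0}]'
python3 st.py
python3 -m pendant '[{"gripper":39.8,"travel":[-1,0,-5],"roll":0},{"gripper":39.8,"travel":[-2,0,-9],"roll":0},{"gripper":39.8,"travel":[-4,0,-14],"roll":0},{"gripper":39.8,"travel":[-5.5,0,-18.8],"roll":0},{"gripper":39.8,"travel":[-5.5,0,-18.8],"roll":0}]'; python3 st.py
```

```text
clock: 19.85
eef_pos: [741.9, 16.9, 78.2]
ee_rot: [0.004, 0.954, 0.298, 0.007]
ft_force: [1.2, 2.0, 4.3]
finger_gap: 40.0
F [1.46 2.57 5.08] gap 39.77 pos [741.9  16.9  78.1]
blue (223, 243, 109, 77) 7474.0
clock: 20.65
eef_pos: [737.1, 13.6, 97.7]
ee_rot: [0.004, 0.954, 0.298, 0.008]
ft_force: [-0.2, -0.2, -1.8]
finger_gap: 40.0
F [ 0.73 -0.07 -0.85] gap 40.04 pos [737.3  13.8  97. ]
blue (223, 237, 109, 86) 8339.0
```

```bash
cat > st.py <<'E'
from h import *
B0=np.array([707.2,-8.6]); U=np.array([-.8166,-.577]); W=np.array([.577,-.8166])
F=[]
for i in range(3): s=env.observe(); F.append(s["ft_force"]); p,d=optics.capture("wrist")
def p3(n,d,m,s):
    v,u=np.nonzero(m&(d>0)); e,r=ray(n,np.c_[u,v],s); K,Rm,_=cam(n,s); P=e+r*(d[v,u]/-(r@Rm[:,2]))[:,None]
    q=P[:,:2]-B0; return np.c_[q@U,q@W,P[:,2]]
print("F",np.mean(F,0).round(2),"gap",round(s["finger_gap"],2),"pos",s["eef_pos"].round(1),"TCP along,lat",((s["eef_pos"][:2]-B0)@np.c_[U,W]).round(1))
def rep(n,p,d,s):
    H,S,V=cv2.split(cv2.cvtColor(p,cv2.COLOR_BGR2HSV))
    for nm,m in dict(blue=(H>100)&(H<130)&(S>90),red=((H<8)|(H>172))&(S>150)).items():
        Q=p3(n,d,m,s); Q=Q[(abs(Q[:,1])<45)&(Q[:,0]>-110)&(Q[:,0]<460)&(Q[:,2]<170)&(Q[:,2]>0)]
        if len(Q)>8: print(n,nm,len(Q),"along",np.percentile(Q[:,0],[3,50,97]).round(0),"lat",np.percentile(Q[:,1],[3,50,97]).round(0),"z",np.percentile(Q[:,2],[3,50,97]).round(0))
rep("wrist",p,d,s); cv2.imwrite("pics/st.png",p)
p,d=optics.capture("scene"); rep("scene",p,d,s); cv2.imwrite("pics/sts.png",p)
E
python3 st.py
```

```text
F [ 0.97 -0.51 -0.43] gap 39.82 pos [737.2  13.8  96.9] TCP along,lat [-37.5  -1. ]
wrist blue 8631 along [-57. -52. -37.] lat [-18.   0.  19.] z [31. 62. 66.]
scene red 69 along [58. 66. 73.] lat [-25. -19.  13.] z [15. 41. 49.]
```

The depth check confirms it: blue-end top at 66 mm, red-end top still about 47 mm. With the light grip at 39.8 the bar pivots, so I'll carry on along the arc.

```bash
python3 -m pendant '[{"gripper":39.8,"travel":[-4,0,-9],"roll":0},{"gripper":39.8,"travel":[-8.6,0,-17.5],"roll":0},{"gripper":39.8,"travel":[-14,0,-25.6],"roll":0},{"gripper":39.8,"travel":[-20,0,-33.3],"roll":0},{"gripper":39.8,"travel":[-20,0,-33.3],"roll":0}]'; python3 st.py
```

```text
clock: 21.65
eef_pos: [720.2, 1.9, 131.8]
ee_rot: [0.004, 0.954, 0.298, 0.008]
ft_force: [1.6, -0.4, -1.8]
finger_gap: 39.8
F [ 1.66  0.35 -0.05] gap 39.72 pos [720.6   2.3 130.8] TCP along,lat [-17.2  -1.2]
wrist blue 9764 along [-43. -31. -14.] lat [-18.   0.  19.] z [ 69.  91. 101.]
wrist red 26 along [-27.  81.  85.] lat [13. 35. 39.] z [  5.   6. 131.]
scene blue 20 along [-38. -34. -31.] lat [-23. -19.  -7.] z [69. 80. 88.]
scene red 54 along [65. 77. 85.] lat [-25. -20.  11.] z [16. 39. 47.]
```

```bash
python3 -m pendant '[{"gripper":39.8,"travel":[-7,0,-7],"roll":0},{"gripper":39.8,"travel":[-14,0,-13.5],"roll":0},{"gripper":39.8,"travel":[-22,0,-19.3],"roll":0},{"gripper":39.8,"travel":[-30.5,0,-24.3],"roll":0},{"gripper":39.8,"travel":[-39,0,-28.6],"roll":0},{"gripper":39.8,"travel":[-48,0,-32],"roll":0},{"gripper":39.8,"travel":[-48,0,-32],"roll":0}]'; python3 st.py
```

```text
clock: 22.55
eef_pos: [680.2, -25.5, 162.6]
ee_rot: [0.004, 0.954, 0.298, 0.008]
ft_force: [-0.1, -0.5, 1.0]
finger_gap: 39.9
F [0.01 0.27 1.45] gap 39.75 pos [680.8 -25.  162.2] TCP along,lat [31.  -1.8]
wrist blue 10289 along [ 0. 16. 30.] lat [-19.  -0.  18.] z [111. 122. 133.]
scene blue 43 along [ 4. 11. 17.] lat [-25. -16.   7.] z [107. 114. 121.]
scene red 39 along [ 76.  91. 104.] lat [-25. -21.   3.] z [15. 28. 39.]
```

```bash
python3 -m pendant '[{"gripper":39.8,"travel":[-9.4,0,-2.7],"roll":0},{"gripper":39.8,"travel":[-19,0,-4.6],"roll":0},{"gripper":39.8,"travel":[-29,0,-5.7],"roll":0},{"gripper":39.8,"travel":[-38.6,0,-5.8],"roll":0},{"gripper":39.8,"travel":[-48.3,0,-5.2],"roll":0},{"gripper":39.8,"travel":[-57,0,-3.7],"roll":0},{"gripper":39.8,"travel":[-57,0,-3.7],"roll":0}]'; python3 st.py
```

```text
clock: 23.45
eef_pos: [632.8, -58.3, 165.2]
ee_rot: [0.004, 0.954, 0.298, 0.008]
ft_force: [-1.5, -1.0, 6.1]
finger_gap: 40.1
F [-1.1  -1.52  6.12] gap 40.0 pos [633.2 -58.  165.2] TCP along,lat [89.  -2.3]
wrist blue 12036 along [58. 73. 94.] lat [-19.  -1.  17.] z [125. 137. 140.]
wrist red 176 along [74. 75. 91.] lat [-16.  13.  43.] z [ 5. 14. 21.]
scene blue 46 along [63. 69. 76.] lat [-26. -17.   9.] z [125. 134. 137.]
scene red 33 along [ 78.  96. 109.] lat [-26. -21. -18.] z [12. 18. 26.]
```

```bash
python3 -c "
import cv2,numpy as np
a=cv2.imread('pics/st.png');b=cv2.imread('pics/sts.png')
cv2.imwrite('pics/v12.png',np.hstack([cv2.resize(a,(400,300)),cv2.resize(b[120:240,180:340],(400,300),interpolation=cv2.INTER_CUBIC)]))"
```

```text
(no output)
```

View pics/v12.png

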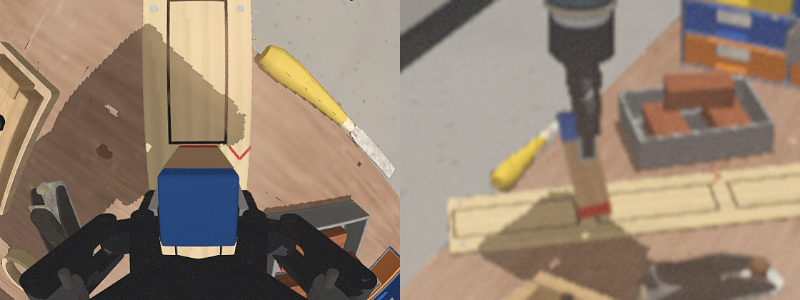

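The bar is nearly upright but still leans back roughly 13°, with the blue top at about 69 and the red foot at about 96 along the board. I'll carry on forward.

```bash
python3 -m pendant '[{"gripper":39.8,"travel":[-6,0,-2],"roll":0},{"gripper":39.8,"travel":[-12,0,-3],"roll":0},{"gripper":39.8,"travel":[-18,0,-3],"roll":0},{"gripper":39.8,"travel":[-24,0,-3],"roll":0},{"gripper":39.8,"travel":[-24,0,-3],"roll":0}]'; python3 st.py
```

```text
clock: 24.15
eef_pos: [612.7, -72.1, 167.6]
ee_rot: [0.004, 0.954, 0.298, 0.008]
ft_force: [-0.3, 0.8, -3.2]
finger_gap: 39.5
F [-0.23  0.91 -2.79] gap 39.79 pos [613.4 -71.7 167.8] TCP along,lat [113.   -2.6]
wrist blue 12061 along [ 82.  98. 118.] lat [-20.  -1.  17.] z [126. 139. 143.]
wrist red 159 along [ 98.  99. 100.] lat [-17.   1.  18.] z [10. 18. 25.]
scene blue 47 along [ 87.  93. 100.] lat [-27. -14.   8.] z [127. 136. 140.]
scene red 31 along [105. 118. 133.] lat [-25. -22. -18.] z [14. 22. 27.]
```

Here the light grip held the bar rigid, and the foot dragged about 20 mm forward. The lean is about 12°, so it will right itself when let go. I'll lower it to the board, release, then slide it back while upright.

```bash
python3 -m pendant '[{"gripper":39.8,"travel":[0,0,2],"roll":0},{"gripper":39.8,"travel":[0,0,3.5],"roll":0},{"gripper":40.6,"travel":[-2,0,3.5],"roll":0},{"gripper":41,"travel":[-4,0,3],"roll":0},{"gripper":41.5,"travel":[-8,0,1],"roll":0},{"gripper":46,"travel":[-10,0,0],"roll":0},{"gripper":46,"travel":[-10,0,0],"roll":0},{"gripper":46,"travel":[-10,0,0],"roll":0}]'; python3 st.py
```

```text
clock: 25.15
eef_pos: [605.4, -77.2, 167.9]
ee_rot: [0.004, 0.954, 0.298, 0.008]
ft_force: [-0.9, 0.4, -0.2]
finger_gap: 46.3
F [-0.26 -0.21 -0.35] gap 46.15 pos [605.5 -77.2 167.7] TCP along,lat [122.7  -2.7]
wrist blue 10533 along [ 99. 113. 136.] lat [-18.   0.  19.] z [122. 136. 137.]
wrist red 296 along [ 99. 100. 254.] lat [-18.   2.  36.] z [  6.  16. 118.]
scene blue 29 along [103. 107. 112.] lat [-24. -12.   9.] z [125. 135. 137.]
scene red 30 along [105. 119. 135.] lat [-26. -21. -17.] z [ 9. 16. 21.]
```

```bash
python3 -m pendant '[{"gripper":46,"travel":[9,0,0],"roll":0},{"gripper":30,"travel":[9,0,0],"roll":0},{"gripper":30,"travel":[9,0,0],"roll":0},{"gripper":30,"travel":[9,0,0],"roll":0},{"gripper":30,"travel":[16,0,0],"roll":0},{"gripper":30,"travel":[24,0,0],"roll":0},{"gripper":30,"travel":[32,0,0],"roll":0},{"gripper":30,"travel":[41,0,0],"roll":0},{"gripper":30,"travel":[41,0,0],"roll":0}]'; python3 st.py
```

```text
clock: 26.25
eef_pos: [639.5, -53.5, 168.2]
ee_rot: [0.004, 0.954, 0.299, 0.008]
ft_force: [0.8, 0.2, 2.9]
finger_gap: 39.6
F [1.22 0.57 1.37] gap 39.17 pos [639.2 -53.7 168.1] TCP along,lat [81.5 -2.4]
wrist blue 8804 along [ 68.  79. 100.] lat [-20.  -1.  17.] z [122. 136. 137.]
wrist red 335 along [70. 71. 90.] lat [-18.   5.  43.] z [ 6. 15. 23.]
scene blue 13 along [100. 103. 105.] lat [-27. -18.   3.] z [128. 134. 136.]
scene red 30 along [ 75.  90. 105.] lat [-24. -22. -17.] z [11. 16. 21.]
```

```bash
python3 -m pendant '[{"gripper":39.9,"travel":[0,0,0],"roll":0},{"gripper":39.9,"travel":[0,0,0],"roll":0},{"gripper":39.9,"travel":[0,0,0],"roll":0},{"gripper":39.9,"travel":[-5,0,0],"roll":0},{"gripper":39.9,"travel":[-10,0,-0.5],"roll":0},{"gripper":39.9,"travel":[-15,0,-1],"roll":0},{"gripper":39.9,"travel":[-20,0,-1],"roll":0},{"gripper":39.9,"travel":[-20,0,-1],"roll":0}]'; python3 st.py
```

```text
clock: 27.25
eef_pos: [622.1, -65.7, 169.3]
ee_rot: [0.004, 0.954, 0.298, 0.008]
ft_force: [-0.1, 0.8, 5.4]
finger_gap: 39.9
F [-0.21  0.61  5.7 ] gap 40.03 pos [622.3 -65.6 169.2] TCP along,lat [102.2  -2.4]
wrist blue 8671 along [ 89.  98. 122.] lat [-20.  -1.  17.] z [125. 137. 140.]
wrist red 566 along [72. 74. 89.] lat [-18.   3.  42.] z [ 5. 21. 29.]
scene blue 15 along [121. 126. 127.] lat [-26. -20.  -0.] z [125. 131. 135.]
scene red 35 along [ 76.  91. 108.] lat [-24. -21. -18.] z [11. 18. 25.]
```

```bash
python3 -m pendant '[{"gripper":39.9,"travel":[-5,0,0],"roll":0},{"gripper":39.9,"travel":[-10,0,0],"roll":0},{"gripper":39.9,"travel":[-15,0,0],"roll":0},{"gripper":39.9,"travel":[-20,0,0.5],"roll":0},{"gripper":39.9,"travel":[-30,0,2],"roll":0},{"gripper":39.9,"travel":[-39.5,0,4.6],"roll":0},{"gripper":39.9,"travel":[-39.5,0,4.6],"roll":0}]'; python3 st.py
```

```text
clock: 28.15
eef_pos: [588.6, -88.9, 163.6]
ee_rot: [0.004, 0.955, 0.298, 0.007]
ft_force: [-1.3, -0.4, 0.5]
finger_gap: 39.6
F [-1.29 -0.11  0.76] gap 39.62 pos [589.5 -88.3 163.9] TCP along,lat [142.1  -2.8]
wrist blue 7481 along [130. 137. 168.] lat [-20.  -2.  17.] z [122. 132. 138.]
wrist red 635 along [77. 81. 90.] lat [-18.  -4.  40.] z [ 6. 34. 40.]
scene blue 14 along [159. 164. 168.] lat [-26. -22.   1.] z [113. 122. 124.]
scene red 31 along [ 82.  96. 111.] lat [-26. -22. -16.] z [17. 26. 35.]
```

```bash
python3 -m pendant '[{"gripper":39.9,"travel":[-9.4,0,4],"roll":0},{"gripper":39.9,"travel":[-18.4,0,8.5],"roll":0},{"gripper":39.9,"travel":[-27,0,13.5],"roll":0},{"gripper":39.9,"travel":[-35.4,0,19],"roll":0},{"gripper":39.9,"travel":[-43,0,25],"roll":0},{"gripper":39.9,"travel":[-50,0,32],"roll":0},{"gripper":39.9,"travel":[-50,0,32],"roll":0}]'; python3 st.py
```

```text
clock: 29.05
eef_pos: [548.3, -117.0, 130.1]
ee_rot: [0.004, 0.955, 0.298, 0.007]
ft_force: [-0.4, -0.5, -2.5]
finger_gap: 40.0
F [-0.24  0.01 -2.44] gap 39.85 pos [ 549.2 -116.6  131. ] TCP along,lat [191.4  -3. ]
wrist blue 4687 along [183. 194. 202.] lat [-21.  -2.  17.] z [ 97. 102. 106.]
wrist red 1777 along [ 89.  99. 105.] lat [-19.  -3.  37.] z [ 6. 45. 49.]
scene blue 14 along [207. 211. 218.] lat [-27. -25.  -6.] z [71. 78. 84.]
scene red 58 along [ 95. 103. 117.] lat [-25. -20.   9.] z [15. 40. 47.]
```

```bash
python3 -m pendant '[{"gripper":39.9,"travel":[-7,0,8],"roll":0},{"gripper":39.9,"travel":[-12,0,16],"roll":0},{"gripper":39.9,"travel":[-17,0,25],"roll":0},{"gripper":39.9,"travel":[-21,0,33],"roll":0},{"gripper":39.9,"travel":[-25,0,42],"roll":0},{"gripper":39.9,"travel":[-27,0,48],"roll":0},{"gripper":39.9,"travel":[-27,0,48],"roll":0}]'; python3 st.py
```

```text
clock: 29.95
eef_pos: [527.6, -132.0, 81.9]
ee_rot: [0.004, 0.954, 0.298, 0.007]
ft_force: [-0.1, -0.0, -1.5]
finger_gap: 40.0
F [-0.49  0.28 -2.34] gap 39.88 pos [ 528.  -131.9   82.8] TCP along,lat [217.5  -2.7]
wrist blue 3274 along [206. 228. 237.] lat [-28.  -2.  17.] z [46. 48. 83.]
wrist red 5242 along [110. 118. 127.] lat [-19.  -2.  19.] z [44. 46. 47.]
scene blue 9 along [232. 233. 237.] lat [-27. -23. -20.] z [15. 24. 32.]
scene red 76 along [111. 118. 125.] lat [-26. -19.  15.] z [16. 42. 47.]
```

```bash
python3 -m pendant '[{"gripper":42,"travel":[0,0,0],"roll":0},{"gripper":55,"travel":[0,0,0],"roll":0},{"gripper":60,"travel":[0,0,0],"roll":0},{"gripper":60,"travel":[0,0,0],"roll":0},{"gripper":60,"travel":[0,0,-50],"roll":0},{"gripper":60,"travel":[10,0,-100],"roll":0},{"gripper":60,"travel":[40,0,-145],"roll":0},{"gripper":60,"travel":[40,0,-145],"roll":0}]'; python3 st.py
python3 - <<'E'
from h import *
s=env.observe(); print(to(s,[390,344.5,215],35))
E
```

```text
clock: 30.95
eef_pos: [561.7, -108.0, 234.3]
ee_rot: [0.007, 0.954, 0.299, 0.012]
ft_force: [-0.2, -1.2, -0.9]
finger_gap: 59.9
F [-0.32 -0.5  -0.72] gap 60.16 pos [ 559.1 -108.3  229.5] TCP along,lat [178.5  -4.1]
wrist blue 923 along [174. 231. 332.] lat [-30.  -2.  27.] z [  6.  46. 164.]
wrist red 798 along [111. 120. 254.] lat [-18.  -5.  36.] z [ 6. 46. 47.]
scene blue 58 along [226. 231. 238.] lat [-25. -19.  12.] z [15. 42. 47.]
scene red 65 along [112. 118. 124.] lat [-25. -21.   9.] z [11. 37. 46.]
(array([ 120.4, -468. ,    8.5]), np.float64(-0.2))
```

```bash
python3 -m pendant '[{"gripper":0,"travel":[120,-468,8],"roll":0},{"gripper":0,"travel":[120,-468,8],"roll":0},{"gripper":0,"travel":[120,-468,8],"roll":0},{"gripper":0,"travel":[120,-468,8],"roll":0},{"gripper":0,"travel":[120,-468,8],"roll":0},{"gripper":0,"travel":[120,-468,8],"roll":0},{"gripper":0,"travel":[120,-468,8],"roll":0},{"gripper":0,"travel":[120,-468,8],"roll":0},{"gripper":0,"travel":[120,-468,8],"roll":0},{"gripper":0,"travel":[120,-468,8],"roll":0}]'
cat >key.py <<'E'
from h import *
s=env.observe(); p,d=optics.capture("wrist"); cv2.imwrite("pics/k.png",p)
H,S,V=cv2.split(cv2.cvtColor(p,cv2.COLOR_BGR2HSV))
for nm,m in dict(green=(H>50)&(H<90)&(S>100),yellow=(H>18)&(H<36)&(S>140)&(V>100),red=((H<6)|(H>174))&(S>150)&(V>90)).items():
    for c in blobs(m,250)[:4]:
        (x,y),r=cv2.minEnclosingCircle(c); P=plane("wrist",(x,y),55,s)[0]
        print(nm,round(x),round(y),round(r),round(cv2.contourArea(c)/r/r/3.14,2),P.round(1),to(s,[P[0],P[1],122.7]))
E
python3 key.py; python3 -c "
from h import *
s=env.observe(); print(to(s,[390,344.5,190],35))"
```

```text
clock: 32.15
eef_pos: [387.7, 345.9, 213.8]
ee_rot: [0.004, 0.954, 0.299, 0.006]
ft_force: [0.6, -0.1, -0.4]
finger_gap: 0.1
green 371 83 18 0.39 [510.  346.6  55. ] (array([100. ,  68.3,  92.7]), None)
yellow 274 218 22 0.82 [388.3 345.7  55. ] (array([-0.5, -0.5, 91.1]), None)
red 456 302 39 0.26 [415.8 157.3  55. ] (array([-85.4, 169.9,  92.3]), None)
(array([ 0.1,  4.9, 23.8]), np.float64(-0.1))
```

```bash
python3 -m pendant '[{"gripper":0,"travel":[0,0.5,50],"roll":0},{"gripper":0,"travel":[0,0.5,84],"roll":0},{"gripper":0,"travel":[0,0.5,87],"roll":0},{"gripper":0,"travel":[0,0.5,89],"roll":0},{"gripper":0,"travel":[0,0.5,91],"roll":0},{"gripper":0,"travel":[0,0.5,91.5],"roll":0},{"gripper":0,"travel":[0,0.5,91.5],"roll":0}]'
```

```text
clock: 32.9
eef_pos: [387.4, 346.8, 122.5]
ee_rot: [0.004, 0.954, 0.299, 0.004]
ft_force: [-7.5, -4.3, 16.2]
finger_gap: -0.3
```

```bash
python3 -m pendant '[{"gripper":0,"travel":[0,0,-40],"roll":0},{"gripper":0,"travel":[0,0,-90],"roll":0},{"gripper":60,"travel":[0,0,-100],"roll":0},{"gripper":60,"travel":[0,0,-100],"roll":0}]'
python3 -c "
from h import *
s=env.observe(); print(to(s,[600,-82,215],35.2))"
```

```text
clock: 33.3
eef_pos: [386.8, 347.1, 223.5]
ee_rot: [0.004, 0.954, 0.299, 0.005]
ft_force: [0.8, -0.2, -0.3]
finger_gap: 28.7
(array([-69.9, 473.9,  12.6]), np.float64(-0.4))
```

```bash
python3 -m pendant '[{"gripper":62,"travel":[-70,474,10],"roll":0},{"gripper":62,"travel":[-70,474,10],"roll":0},{"gripper":62,"travel":[-70,474,10],"roll":0},{"gripper":62,"travel":[-70,474,10],"roll":0},{"gripper":62,"travel":[-70,474,10],"roll":0},{"gripper":62,"travel":[-70,474,10],"roll":0},{"gripper":62,"travel":[-70,474,10],"roll":0},{"gripper":62,"travel":[-70,474,10],"roll":0},{"gripper":62,"travel":[-70,474,10],"roll":0},{"gripper":62,"travel":[-70,474,10],"roll":0}]'; python3 st.py; python3 -c "
from h import *
s=env.observe(); print(to(s,[600,-82,77.6],35.2))"
```

```text
clock: 34.3
eef_pos: [599.9, -85.5, 214.9]
ee_rot: [0.003, 0.955, 0.298, 0.003]
ft_force: [-0.2, 0.7, -0.4]
finger_gap: 61.9
F [-1.02 -0.75 -0.03] gap 62.13 pos [600.  -85.6 214.8] TCP along,lat [132.    1.1]
wrist blue 784 along [122. 229. 276.] lat [-30.  -3.  28.] z [  6.  46. 150.]
wrist red 1562 along [110. 115. 127.] lat [-19.   0.  18.] z [10. 45. 47.]
scene blue 56 along [226. 232. 238.] lat [-25. -20.  14.] z [17. 42. 47.]
scene red 74 along [112. 118. 125.] lat [-26. -20.  12.] z [11. 38. 46.]
(array([  0.4,  -0.7, 137.6]), np.float64(-0.5))
```

```bash
python3 -m pendant '[{"gripper":62,"travel":[1,-1,50],"roll":0},{"gripper":62,"travel":[1,-1,100],"roll":0},{"gripper":62,"travel":[1,-1,130],"roll":0},{"gripper":62,"travel":[1,-1,137],"roll":0},{"gripper":62,"travel":[1,-1,137],"roll":0},{"gripper":39.8,"travel":[1,-1,137],"roll":0},{"gripper":39.8,"travel":[1,-1,137],"roll":0},{"gripper":39.8,"travel":[1,-1,137],"roll":0},{"gripper":39.8,"travel":[1,-1,137],"roll":0}]'; python3 st.py
python3 -m pendant '[{"gripper":39.8,"travel":[-1,0,-5],"roll":0},{"gripper":39.8,"travel":[-2,0,-9],"roll":0},{"gripper":39.8,"travel":[-4,0,-14],"roll":0},{"gripper":39.8,"travel":[-5.5,0,-18.8],"roll":0},{"gripper":39.8,"travel":[-5.5,0,-18.8],"roll":0}]'; python3 st.py
```

```text
clock: 35.4
eef_pos: [601.2, -81.4, 80.3]
ee_rot: [0.003, 0.954, 0.298, 0.005]
ft_force: [-1.2, 2.0, 8.1]
finger_gap: 39.7
F [-0.6   1.59  8.28] gap 40.06 pos [601.2 -81.4  80.3] TCP along,lat [128.6  -1.7]
wrist blue 286 along [ 71. 112. 140.] lat [-37. -14.  33.] z [  5.   8. 105.]
wrist red 7467 along [109. 111. 126.] lat [-19.  -0.  18.] z [11. 45. 47.]
scene blue 61 along [226. 232. 238.] lat [-26. -19.  14.] z [14. 41. 46.]
scene red 31 along [111. 114. 117.] lat [-25. -18.  11.] z [14. 41. 47.]
clock: 36.1
eef_pos: [596.5, -84.7, 99.8]
ee_rot: [0.003, 0.954, 0.298, 0.005]
ft_force: [0.7, -0.4, -1.7]
finger_gap: 39.9
F [ 0.63 -0.25 -1.22] gap 39.86 pos [596.6 -84.6  99.3] TCP along,lat [134.1  -1.7]
wrist blue 282 along [ 96. 124. 145.] lat [-41. -12.  33.] z [  5.  85. 123.]
wrist red 8362 along [112. 117. 133.] lat [-19.  -0.  18.] z [31. 62. 67.]
scene blue 54 along [230. 236. 243.] lat [-25. -18.  14.] z [16. 43. 46.]
scene red 30 along [114. 118. 123.] lat [-25. -20.   5.] z [33. 52. 67.]
```

```bash
python3 -m pendant '[{"gripper":39.8,"travel":[-4,0,-9],"roll":0},{"gripper":39.8,"travel":[-8.6,0,-17.5],"roll":0},{"gripper":39.8,"travel":[-14,0,-25.6],"roll":0},{"gripper":39.8,"travel":[-20,0,-33.3],"roll":0},{"gripper":39.8,"travel":[-27,0,-40],"roll":0},{"gripper":39.8,"travel":[-34,0,-46.5],"roll":0},{"gripper":39.8,"travel":[-34,0,-46.5],"roll":0}]'; python3 st.py
```

```text
clock: 37.0
eef_pos: [567.8, -104.4, 146.3]
ee_rot: [0.004, 0.954, 0.298, 0.005]
ft_force: [-0.6, -0.5, -0.8]
finger_gap: 39.9
F [ 0.05 -0.28 -0.68] gap 39.79 pos [ 568.3 -104.   145.7] TCP along,lat [168.4  -2.3]
wrist blue 225 along [130. 159. 280.] lat [-41. -14.  31.] z [  6. 146. 165.]
wrist red 9982 along [138. 152. 170.] lat [-19.  -1.  18.] z [ 86. 104. 115.]
scene blue 36 along [237. 251. 260.] lat [-27. -21.   9.] z [17. 35. 45.]
scene red 55 along [142. 149. 157.] lat [-25. -15.   6.] z [ 83.  96. 110.]
```

```bash
python3 -m pendant '[{"gripper":39.8,"travel":[-8,0,-6],"roll":0},{"gripper":39.8,"travel":[-16.4,0,-11],"roll":0},{"gripper":39.8,"travel":[-25,0,-15],"roll":0},{"gripper":39.8,"travel":[-34,0,-18.7],"roll":0},{"gripper":39.8,"travel":[-43.6,0,-21.4],"roll":0},{"gripper":39.8,"travel":[-53,0,-23.5],"roll":0},{"gripper":39.8,"travel":[-63,0,-24.5],"roll":0},{"gripper":39.8,"travel":[-63,0,-24.5],"roll":0}]'; python3 st.py
```

```text
clock: 38.0
eef_pos: [515.6, -140.4, 170.0]
ee_rot: [0.004, 0.954, 0.298, 0.005]
ft_force: [-0.5, 1.6, 5.4]
finger_gap: 39.8
F [-0.61  1.85  6.08] gap 39.78 pos [ 516.  -140.1  169.9] TCP along,lat [232.   -2.9]
wrist blue 130 along [191. 226. 365.] lat [-42. -28.  38.] z [  5.   7. 170.]
wrist red 10971 along [198. 214. 232.] lat [-20.  -1.  17.] z [126. 134. 140.]
scene blue 23 along [246. 258. 271.] lat [-27. -22. -20.] z [15. 22. 29.]
scene red 71 along [201. 211. 222.] lat [-27. -10.  12.] z [120. 129. 137.]
```

```bash
python3 -m pendant '[{"gripper":39.9,"travel":[-6,0,0],"roll":0},{"gripper":39.9,"travel":[-12,0,0],"roll":0},{"gripper":39.9,"travel":[-18,0,0],"roll":0},{"gripper":39.9,"travel":[-24,0,0],"roll":0},{"gripper":39.9,"travel":[-30,0,0],"roll":0},{"gripper":39.9,"travel":[-30,0,0],"roll":0}]'; python3 st.py
```

```text
clock: 38.8
eef_pos: [490.7, -157.5, 169.3]
ee_rot: [0.003, 0.954, 0.298, 0.005]
ft_force: [-0.4, -0.5, -2.1]
finger_gap: 39.9
F [-0.23 -0.2  -3.15] gap 39.81 pos [ 491.3 -157.2  169.3] TCP along,lat [262.1  -3.3]
wrist blue 227 along [229. 246. 393.] lat [-42.  -7.  34.] z [  6.  15. 170.]
wrist red 11505 along [229. 245. 265.] lat [-20.  -2.  17.] z [125. 137. 140.]
scene blue 25 along [251. 267. 279.] lat [-27. -23. -20.] z [12. 19. 25.]
scene red 78 along [231. 241. 252.] lat [-28. -13.  12.] z [124. 134. 138.]
```

```bash
python3 -m pendant '[{"gripper":39.9,"travel":[0,0,2],"roll":0},{"gripper":39.9,"travel":[-2,0,4],"roll":0},{"gripper":39.9,"travel":[-6,0,4.5],"roll":0},{"gripper":40.6,"travel":[-8,0,4.5],"roll":0},{"gripper":41,"travel":[-10,0,3],"roll":0},{"gripper":41.5,"travel":[-12,0,1],"roll":0},{"gripper":46,"travel":[-14,0,0],"roll":0},{"gripper":46,"travel":[-14,0,0],"roll":0},{"gripper":46,"travel":[-14,0,0],"roll":0}]'; python3 st.py
```

```text
clock: 39.9
eef_pos: [480.0, -165.0, 169.3]
ee_rot: [0.004, 0.954, 0.299, 0.005]
ft_force: [-0.1, 0.1, 0.1]
finger_gap: 45.5
F [-0.08 -0.05  0.4 ] gap 46.32 pos [ 480.  -164.9  169.3] TCP along,lat [275.7  -3.4]
wrist blue 417 along [245. 247. 414.] lat [-32.  -4.  32.] z [  5.  16. 170.]
wrist red 10853 along [246. 261. 283.] lat [-19.  -1.  18.] z [123. 136. 137.]
scene blue 21 along [251. 264. 280.] lat [-26. -23. -19.] z [12. 16. 19.]
scene red 69 along [247. 256. 268.] lat [-26. -10.  13.] z [124. 134. 137.]
```

```bash
python3 -m pendant '[{"gripper":46,"travel":[16,0,1],"roll":0},{"gripper":30,"travel":[16,0,1],"roll":0},{"gripper":30,"travel":[16,0,1],"roll":0},{"gripper":30,"travel":[16,0,1],"roll":0},{"gripper":30,"travel":[20,0,1],"roll":0},{"gripper":30,"travel":[25,0,1],"roll":0},{"gripper":30,"travel":[30,0,1],"roll":0},{"gripper":39.9,"travel":[30,0,1],"roll":0},{"gripper":39.9,"travel":[30,0,1],"roll":0},{"gripper":39.9,"travel":[30,0,1],"roll":0}]'; python3 st.py
```

```text
clock: 41.1
eef_pos: [504.5, -148.0, 168.5]
ee_rot: [0.004, 0.954, 0.299, 0.005]
ft_force: [-0.3, -0.8, 3.9]
finger_gap: 39.9
F [-0.28 -1.01  4.55] gap 40.1 pos [ 504.5 -148.   168.5] TCP along,lat [245.9  -3.1]
wrist blue 395 along [220. 237. 252.] lat [-36.  -4.  30.] z [  6.  17. 164.]
wrist red 8468 along [234. 244. 265.] lat [-20.  -2.  17.] z [121. 136. 137.]
scene blue 23 along [239. 254. 270.] lat [-26. -23. -20.] z [12. 15. 21.]
scene red 12 along [236. 269. 272.] lat [-28. -23.   8.] z [123. 131. 135.]
```

Upright and slid back to the right place. Now tip on with the same arc, light grip and a slight downward bias.

```bash
python3 -m pendant '[{"gripper":39.9,"travel":[-5,0,0],"roll":0},{"gripper":39.9,"travel":[-10,0,-0.5],"roll":0},{"gripper":39.9,"travel":[-15,0,-1],"roll":0},{"gripper":39.9,"travel":[-20,0,-1],"roll":0},{"gripper":39.9,"travel":[-25,0,-1],"roll":0},{"gripper":39.9,"travel":[-30,0,-1],"roll":0},{"gripper":39.9,"travel":[-30,0,-1],"roll":0}]'; python3 st.py
```

```text
clock: 42.0
eef_pos: [479.3, -165.4, 169.2]
ee_rot: [0.003, 0.954, 0.298, 0.005]
ft_force: [-1.0, -1.2, 3.0]
finger_gap: 40.3
F [-0.45 -0.59  3.74] gap 40.09 pos [ 479.7 -165.2  169.2] TCP along,lat [276.1  -3.4]
wrist blue 490 along [238. 241. 270.] lat [-35.  -7.  18.] z [ 17.  27. 152.]
wrist red 8122 along [265. 273. 298.] lat [-21.  -2.  16.] z [126. 137. 141.]
scene blue 24 along [242. 258. 273.] lat [-26. -24. -20.] z [14. 20. 26.]
scene red 11 along [265. 299. 302.] lat [-28. -22.   2.] z [120. 129. 139.]
```

```bash
python3 -m pendant '[{"gripper":39.9,"travel":[-5,0,0],"roll":0},{"gripper":39.9,"travel":[-10,0,0.5],"roll":0},{"gripper":39.9,"travel":[-20,0,2],"roll":0},{"gripper":39.9,"travel":[-29.5,0,4.6],"roll":0},{"gripper":39.9,"travel":[-39,0,9],"roll":0},{"gripper":39.9,"travel":[-48,0,13.5],"roll":0},{"gripper":39.9,"travel":[-48,0,13.5],"roll":0}]'; python3 st.py
```

```text
clock: 42.9
eef_pos: [439.3, -193.2, 154.7]
ee_rot: [0.003, 0.955, 0.298, 0.004]
ft_force: [-2.1, -0.6, -0.4]
finger_gap: 40.0
F [-0.49  0.04 -1.79] gap 39.66 pos [ 440.1 -192.5  154.9] TCP along,lat [324.3  -4. ]
wrist blue 433 along [247. 254. 317.] lat [-36. -16.  21.] z [  7.  43. 167.]
wrist red 5930 along [317. 324. 351.] lat [-21.  -3.  16.] z [112. 124. 131.]
scene blue 39 along [250. 259. 276.] lat [-26. -22.   6.] z [16. 32. 42.]
scene red 16 along [329. 348. 354.] lat [-26. -23.  -3.] z [ 98. 106. 117.]
```

```bash
python3 -m pendant '[{"gripper":39.9,"travel":[-8.6,0,5],"roll":0},{"gripper":39.9,"travel":[-17,0,10.5],"roll":0},{"gripper":39.9,"travel":[-24.5,0,16.5],"roll":0},{"gripper":39.9,"travel":[-31.5,0,23.5],"roll":0},{"gripper":39.9,"travel":[-38.5,0,31.5],"roll":0},{"gripper":39.9,"travel":[-43.5,0,39.5],"roll":0},{"gripper":39.9,"travel":[-43.5,0,39.5],"roll":0}]'; python3 st.py
```

```text
clock: 43.8
eef_pos: [404.1, -217.2, 114.0]
ee_rot: [0.002, 0.954, 0.298, 0.004]
ft_force: [0.3, 0.4, -2.5]
finger_gap: 39.7
F [ 0.03 -0.04 -2.2 ] gap 39.82 pos [ 404.8 -217.   114.9] TCP along,lat [367.2  -4.3]
wrist blue 1635 along [263. 271. 358.] lat [-26.  -8.   7.] z [ 44.  47. 116.]
wrist red 4065 along [260. 374. 383.] lat [-22.  -3.  34.] z [ 7. 83. 86.]
scene blue 60 along [265. 273. 283.] lat [-27. -21.  12.] z [18. 42. 48.]
scene red 9 along [384. 386. 389.] lat [-31. -25. -23.] z [54. 59. 66.]
```

```bash
python3 -m pendant '[{"gripper":39.9,"travel":[-5,0,9],"roll":0},{"gripper":39.9,"travel":[-9,0,17],"roll":0},{"gripper":39.9,"travel":[-13,0,26],"roll":0},{"gripper":39.9,"travel":[-15,0,32],"roll":0},{"gripper":39.9,"travel":[-15,0,32],"roll":0}]'; python3 st.py
```

```text
clock: 44.5
eef_pos: [392.7, -225.6, 82.3]
ee_rot: [0.002, 0.954, 0.299, 0.004]
ft_force: [-0.1, -0.8, -2.8]
finger_gap: 39.9
F [ 0.1  -0.47 -3.06] gap 39.78 pos [ 392.9 -225.5   82.9] TCP along,lat [381.8  -4.2]
wrist blue 3234 along [275. 284. 372.] lat [-30. -11.  17.] z [27. 46. 82.]
wrist red 3134 along [258. 393. 402.] lat [-21.  -2.  39.] z [ 6. 47. 48.]
scene blue 76 along [275. 282. 288.] lat [-28. -22.  11.] z [14. 40. 48.]
scene red 9 along [398. 398. 402.] lat [-29. -25. -21.] z [14. 25. 37.]
```

```bash
python3 -m pendant '[{"gripper":42,"travel":[0,0,0],"roll":0},{"gripper":55,"travel":[0,0,0],"roll":0},{"gripper":60,"travel":[0,0,0],"roll":0},{"gripper":60,"travel":[0,0,0],"roll":0},{"gripper":60,"travel":[0,0,-50],"roll":0},{"gripper":60,"travel":[10,0,-100],"roll":0},{"gripper":60,"travel":[40,0,-145],"roll":0},{"gripper":60,"travel":[40,0,-145],"roll":0}]'; python3 st.py
python3 - <<'E'
from h import *
s=env.observe(); print(to(s,[388.5,345.5,215],35))
p=cv2.imread("pics/st.png"); q=cv2.imread("pics/sts.png")
cv2.imwrite('pics/v13.png',np.hstack([cv2.resize(p,(400,300)),cv2.resize(q[150:240,250:370],(400,300),interpolation=cv2.INTER_CUBIC)]))
E
```

```text
clock: 45.5
eef_pos: [427.3, -202.2, 233.3]
ee_rot: [0.006, 0.954, 0.299, 0.007]
ft_force: [0.2, 0.4, -0.3]
finger_gap: 59.9
F [ 0.15  0.03 -0.43] gap 60.46 pos [ 425.  -202.   229.1] TCP along,lat [342.1  -4.9]
wrist blue 460 along [275. 284. 348.] lat [-31. -11.  21.] z [  6.  46. 165.]
wrist red 766 along [387. 394. 402.] lat [-22.  -4.  15.] z [44. 46. 47.]
scene blue 72 along [275. 282. 289.] lat [-26. -22.  10.] z [12. 40. 47.]
scene red 66 along [389. 395. 403.] lat [-29. -23.   8.] z [14. 41. 48.]
(array([ 283.5, -469.8,   10.9]), np.float64(-0.2))
```

View pics/v13.png

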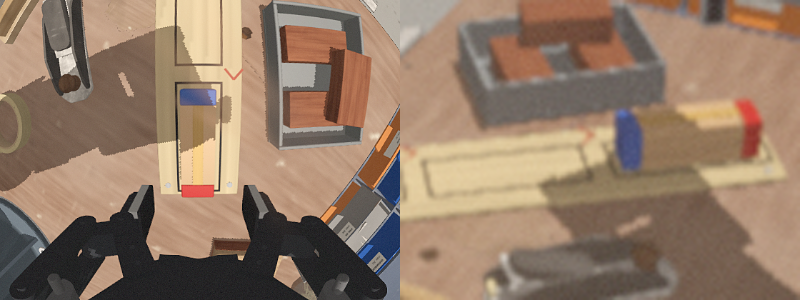

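```bash
python3 - <<'E'
from h import *
B0=np.array([707.2,-8.6]); M=np.c_[[-.8166,-.577],[.577,-.8166]]
s=dict(eef_pos=np.array([426.4,-207.4,180.4]),ee_rot=np.array([-.001,.473,.881,.001]))
P=plane("wrist",[(189,175),(194,245),(180,143),(190,269)],6,s); print(((P[:,:2]-B0)@M).round(1))
s=env.observe(); P=plane("wrist",np.array([(175,82),(222,83),(159,193),(239,193)])*1.4,6,s); print(((P[:,:2]-B0)@M).round(1))
print(to(s,[388.5,345.5,215],35))
E
```

```text
[[411.1 -31.2]
 [413.2  27.7]
 [416.3 -56.8]
 [419.7  50.1]]
[[267.3 -31.5]
 [269.   26.8]
 [418.3 -59.3]
 [419.6  54. ]]
(array([ 283.5, -469.8,   10.9]), np.float64(-0.2))
```

The gauge lies stripe up in the last bay, red end foremost. Its centre is at 339 mm along against 340 for the bay. All the offcuts are still in the tray. Next, the yellow key.

```bash
python3 -m pendant '[{"gripper":0,"travel":[283,-470,10],"roll":0},{"gripper":0,"travel":[283,-470,10],"roll":0},{"gripper":0,"travel":[283,-470,10],"roll":0},{"gripper":0,"travel":[283,-470,10],"roll":0},{"gripper":0,"travel":[283,-470,10],"roll":0},{"gripper":0,"travel":[283,-470,10],"roll":0},{"gripper":0,"travel":[283,-470,10],"roll":0},{"gripper":0,"travel":[283,-470,10],"roll":0},{"gripper":0,"travel":[283,-470,10],"roll":0},{"gripper":0,"travel":[283,-470,10],"roll":0}]'
python3 -c "
from h import *
s=env.observe(); print(to(s,[388.5,345.5,214],35))"
```

```text
clock: 46.7
eef_pos: [390.3, 297.7, 215.3]
ee_rot: [0.002, 0.954, 0.299, 0.002]
ft_force: [2.0, -0.2, 0.2]
finger_gap: 0.4
(array([ 25.7, -40.3,   1.1]), np.float64(-0.2))
```

```bash
python3 -m pendant '[{"gripper":0,"travel":[26,-40,0],"roll":0},{"gripper":0,"travel":[26,-40,0],"roll":0},{"gripper":0,"travel":[26,-40,0],"roll":0}]'; python3 key.py
```

```text
clock: 47.0
eef_pos: [388.2, 345.1, 213.1]
ee_rot: [0.003, 0.954, 0.299, 0.0]
ft_force: [-0.5, -0.9, 0.4]
finger_gap: -0.1
green 372 84 19 0.41 [507.8 344.4  55. ] (array([98. , 68.3, 90.7]), None)
yellow 278 217 19 0.93 [389.3 343.3  55. ] (array([ 0.1,  1.5, 90.5]), None)
red 456 302 40 0.26 [414.8 157.3  55. ] (array([-85.3, 168.7,  91.6]), None)
```

```bash
python3 -m pendant '[{"gripper":0,"travel":[0,1,50],"roll":0},{"gripper":0,"travel":[0,1,83],"roll":0},{"gripper":0,"travel":[0,1,86],"roll":0},{"gripper":0,"travel":[0,1,88],"roll":0},{"gripper":0,"travel":[0,1,90],"roll":0},{"gripper":0,"travel":[0,1,91],"roll":0},{"gripper":0,"travel":[0,1,91],"roll":0}]'
python3 -m pendant '[{"gripper":0,"travel":[0,0,-30],"roll":0},{"gripper":0,"travel":[0,0,-60],"roll":0},{"gripper":0,"travel":[0,0,-60],"roll":0}]'
python3 -c "
from h import *
s=env.observe(); print(to(s,[449.5,345,181],35))"
```

```text
clock: 47.75
eef_pos: [389.8, 343.1, 123.7]
ee_rot: [0.003, 0.954, 0.299, 0.002]
ft_force: [0.4, -3.1, 4.7]
finger_gap: -0.0
clock: 48.05
eef_pos: [390.8, 344.6, 187.5]
ee_rot: [0.002, 0.954, 0.299, 0.005]
ft_force: [0.6, 0.1, -0.1]
finger_gap: 0.3
(array([48.4, 33.1,  7.1]), np.float64(-0.2))
```

That press reached only 4.7 N, about 1 mm short of the stop, so I'll press yellow again fully to be sure.

```bash
python3 -m pendant '[{"gripper":0,"travel":[-1,-1,40],"roll":0},{"gripper":0,"travel":[-1,-1,58],"roll":0},{"gripper":0,"travel":[-1,-1,62],"roll":0},{"gripper":0,"travel":[-1,-1,64.5],"roll":0},{"gripper":0,"travel":[-1,-1,66],"roll":0},{"gripper":0,"travel":[-1,-1,66],"roll":0}]'
python3 -m pendant '[{"gripper":0,"travel":[0,0,-30],"roll":0},{"gripper":0,"travel":[0,0,-60],"roll":0},{"gripper":0,"travel":[0,0,-60],"roll":0}]'
python3 -c "
from h import *
s=env.observe(); print(to(s,[449.5,345,187],35))"
```

```text
clock: 48.65
eef_pos: [389.9, 344.8, 122.6]
ee_rot: [0.002, 0.954, 0.299, 0.005]
ft_force: [-5.4, -3.5, 8.5]
finger_gap: -0.1
clock: 48.95
eef_pos: [390.8, 346.0, 186.9]
ee_rot: [0.0, 0.954, 0.299, 0.008]
ft_force: [0.5, 0.5, -0.3]
finger_gap: -0.0
(array([47.6, 34.3,  0.8]), np.float64(-0.2))
```

Yellow bottomed out (8.5 N at 122.6). Now red.

```bash
python3 -m pendant '[{"gripper":0,"travel":[47.5,34,0],"roll":0},{"gripper":0,"travel":[47.5,34,0],"roll":0},{"gripper":0,"travel":[47.5,34,40],"roll":0},{"gripper":0,"travel":[47.5,34,58],"roll":0},{"gripper":0,"travel":[47.5,34,62],"roll":0},{"gripper":0,"travel":[47.5,34,64],"roll":0},{"gripper":0,"travel":[47.5,34,65.5],"roll":0},{"gripper":0,"travel":[47.5,34,65.5],"roll":0}]'
```

```text
clock: 49.75
eef_pos: [450.3, 345.6, 123.2]
ee_rot: [0.0, 0.954, 0.299, 0.009]
ft_force: [-2.4, -2.3, 5.7]
finger_gap: 0.1
```

```bash
python3 -m pendant '[{"gripper":0,"travel":[0,0,1],"roll":0},{"gripper":0,"travel":[0,0,2],"roll":0},{"gripper":0,"travel":[0,0,2],"roll":0}]'
python3 -m pendant '[{"gripper":0,"travel":[0,0,-40],"roll":0},{"gripper":0,"travel":[0,0,-90],"roll":0},{"gripper":0,"travel":[0,0,-120],"roll":0},{"gripper":0,"travel":[0,0,-120],"roll":0}]'; python3 st.py; python3 -c "
from h import *
p,_=optics.capture('top'); q=cv2.imread('pics/sts.png')
cv2.imwrite('pics/v14.png',np.hstack([cv2.resize(p[140:290,150:410],(400,300)),cv2.resize(q[130:350,180:400],(400,300))]))"
```

```text
clock: 50.05
eef_pos: [450.5, 345.8, 122.5]
ee_rot: [0.0, 0.954, 0.299, 0.009]
ft_force: [-5.5, -3.7, 14.1]
finger_gap: 0.2
clock: 50.45
eef_pos: [449.9, 346.3, 247.2]
ee_rot: [-0.001, 0.954, 0.299, 0.013]
ft_force: [0.5, 0.2, -1.2]
finger_gap: -0.2
F [-0.17 -0.36 -1.  ] gap -0.04 pos [448.6 345.3 242.8] TCP along,lat [   7.  -438.2]
wrist blue 553 along [172. 275. 313.] lat [-30. -14.  15.] z [ 5. 28. 46.]
wrist red 164 along [260. 393. 402.] lat [-25. -22.  32.] z [ 7. 37. 46.]
scene blue 65 along [275. 282. 289.] lat [-26. -18.  12.] z [14. 42. 48.]
scene red 57 along [389. 395. 402.] lat [-28. -23.   9.] z [15. 42. 46.]
```

View pics/v14.png

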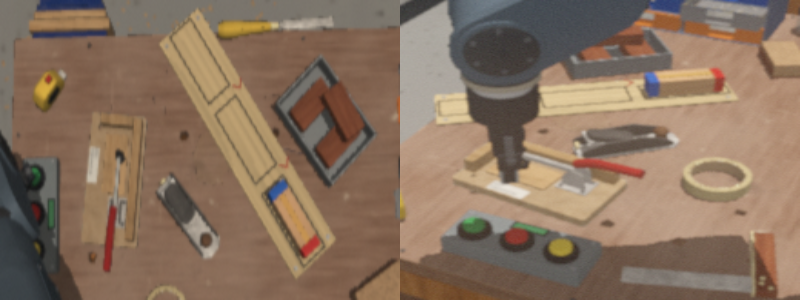

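The final view shows the gauge inside the last bay, the offcuts in the tray and the robot clear.

```bash
python3 -c "
from h import *
env.sign_off(); print('done')"
```

```text
the job is handed in; nothing more can be done
done
```

The job is handed in, at about 50 s of the allowed 210 s. No verdict was reported, so what follows is from my own checks.

- **Offcuts:** I put all three in the tray, two side by side and the third across them. One appeared to have turned a little later on. All three were still inside the tray in the last picture.
- **Keys:** I pressed green with the gauge in the first bay, yellow at each of the two landings, and red last. Each press went down to the stop (8–18 N). The first yellow press at the last bay reached only 4.7 N, about 1 mm short, so I pressed it again fully before red.
- **Gauge:** I tipped it end over end twice on a light grip (about 39.9 mm opening), with one end down on the board.
    - My first grip was too firm and raised the gauge flat by about 15 mm. I set it down and loosened the grip.
    - On both steps the foot slid forward while nearly upright and was briefly a few millimetres off the board, with the gripper carrying its weight. I slid it back into place while it stood.
- **Final position:** the gauge lies stripe up, red end foremost, about 1 mm from the last bay's centre along the board and about 2 mm to the side. The robot was clear. I did not measure the bystander tools, but they showed no visible shift.

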